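# Load the burn-in fixture, latch its door and switch it on

### The arm

A 7-joint arm with a two-finger parallel gripper is mounted at the origin on a cart in front of the work surface, level with it; the furniture and walls round the work are solid. World frame = base frame: x ahead of the robot, y to its left, z up, the work surface at z = 0. Lengths are in m, angles in rad, forces in N, time in s.
With the tool pointing down it reaches from about 0.425 to 0.975 m from the base axis. Payload 16.7 kg.
Tool frame: the origin (TCP) lies at the centre of the arm's flange, where the gripper is bolted on; the fingertips stand 173 mm ahead of it and the grasp point (between the pads) lies 155 mm ahead of it; z points along the fingers, y is the line along which they close (so a half turn about z gives the same grasp; the last joint's range is limited). The gripper opens to 85 mm and grips with 20 to 120 N. Pads are 22 mm wide; open, the fingers measure 114 mm over their backs; the gripper's body (76 mm by 85 mm) begins 54 mm behind the grasp point. The pads swing forward as they close: fully open they stand 13 mm farther back than shut.
Start: joints at [1.179, 0.426, 0.074, 1.606, -0.034, 1.111, -0.067], TCP at [0.162, -0.655, 0.405] pointing down, gripper open.
Joint ranges: [-2.85, 2.85], [-0.5, 2.14], [-1.23, 1.37], [0.21, 2.46], [-1.02, 4.16], [0.16, 2.05], [-2.73, 2.73]. Speed limits (rad/s): [1.89, 1.89, 2.39, 2.39, 3.01, 3.01, 3.01].

### API

Orientations are given as a unit quaternion [x, y, z, w].
In Python, from station import sense, grab_frame, env gives the robot as it stands.
- The arm moves only by the tool step_arm, never from a script. Its argument "steps" is a list of rows, each a list of 3 entries, a list of its own where there are three numbers: the shift along the tool's x, y, z in mm, then the turn, a rotation vector about the tool's x, y, z in degrees, then the opening, from -1 (shut) to 1 (fully open). A call has 1 to 8 rows; each row is the pose to reach, as a shift and turn from the pose commanded when the call began, along the tool's axes at that moment; what a row does not reach only later rows make up. A row lasts 1/8 s, in which the tool goes at most 62.5 mm and 10.7 degrees, less where a joint would pass 70% of its speed; a pose out of reach is approached as far as the arm can. A call with a gripper value outside its range is refused whole. The fingers move at their own pace and stop on an object; "grip_force" is the grip in N (left out, the last holds). Time passes only in rows, so rows that repeat a pose let the fingers close. It gives the time, the measured TCP pose, the force, the opening and the grip force at its end, in the units of the state.
- sense(): the state, without advancing time (a new reading comes with each control period).
- grab_frame(name): name is "side" or "top"; returns a dict with "color" (420x560x3 uint8, blue, green, red), "intrinsics" (3x3 intrinsics, pixels), "k1" (the pictures are not rectified: a ray, as slopes to the right and down, at radius r is drawn at 1 + k1 r^2 times it, then the intrinsics apply), "view" (4x4, takes a point from world to camera coordinates). Camera axes: x right, y down, z forward; pixel columns grow to the right and rows downward; lengths in m; the calibration is good to about 2 mm. A picture is of the moment at which its call begins. There is no depth.
- env.job_done(): hands the job in; it is judged then, once.
The state is a dict: "t": time; "qpos": joint angles; "dq": joint speeds; "effort": joint torques, N m; "ee_pos": TCP position; "orientation": TCP orientation; "contact_force": force on the tool from outside, world axes, zero at the start; "wrist_torque": the same for the moment, N m; "gripper_width": finger opening in m; "grip_force": force on a finger pad.
Only numpy, scipy, OpenCV 4.12 (cv2) and the standard library are available. Lean on these libraries where they do the work, as an engineer would, in place of code of your own. Each camera call takes 0.05 s, during which the arm holds its last target. There are 200 camera calls.

### The job

Free the door of the burn-in fixture with its thumb slide and let it swing up. Load every control module in the grey tray into the fixture, one to a bay and the right way up, and press each one down until it is fully home in its spring jaws. Then swing the door down and push it until its latch snaps in and holds it shut, and only after that flip the toggle switch over to start the run; do not shove or knock over the bottle and the solder reel.

Things in the scene. Friction and masses are not known exactly. Their poses are not given: they have to be found in the camera images.
- module_0: control module (2 or 3 alike stand in a grey tray, floor 14 mm above the bench, rim 22 mm; None if absent): black ribbed box on an aluminium foot, 62 mm along x, 70 mm along y at the foot (64 mm above 18 mm height), 42 mm tall, 0.18 kg; origin at the centre of its underside, z up. Fits a bay either way round (half a turn about z)
- module_1: control module like module_0. Grip modules by the end faces, 62 mm apart along x, so that the y sides are free for the bay's jaws; with the fingertips 15 to 20 mm above its underside they clear everything in the bay
- module_2: control module like module_0. The flat grey strip over the middle of a module's top (42 mm above its underside) is the place to press it
- fixture: burn-in fixture, fixed: grey base 276 mm (x) by 300 mm (y), dark top plate 55 mm above the bench; origin on the bench 20 mm behind the middle of its underside; x from its front (latch, switch, robot side) to its back (hinge), y along the row of bays, z up. A latch tower (58 mm over the plate) stands in the middle of the front, a door-stop post at either side of it, 128 mm off
- bay_0 (a point): bay at the fixture's +y end: centre of its floor, fixture's axes; a module fully home has its origin here, axes along the fixture's (or half a turn). Along y two walls 84 mm apart, 27 mm high, each with a round sprung jaw bar 19 mm above the floor (65 mm clear, each yields 4 mm); along x two end stops 65 mm apart, 11 mm high, 36 mm wide, tops sloped as lead-in
- bay_1 (a point): middle bay, like bay_0 (bays are 92 mm apart along y). A module set in rests on the jaw bars about 16 mm proud; pressed straight down on its middle with 8 to 15 N it goes down, the jaws snap in over its foot and hold it on the floor. The lead-ins forgive about 3 mm
- bay_2 (a point): bay at the fixture's -y end, like bay_0
- door (a joint): angle of the clear-windowed door, rad: 0 latched shut (as at the start), 1.65 fully up (a sprung hinge lifts it there in some 2 s when it is not latched, about 2 N at the front edge), -0.015 down on its stops. Plate 214 mm from hinge to front edge, 268 mm wide, 10 mm thick, its top 126 mm above the bench when shut; rubber pads under it meet any module that is not home
- door_hinge (a point): middle of the door's hinge axis, 116 mm above the bench at the back of the fixture; the axis runs along the fixture's y. This frame turns with the door: the plate lies from x = 0 to -0.214 and from z = 0 (inner face) to 0.010 (outer face, on top when shut, at the back when up)
- door_edge (a point): middle of the door's front edge on its outer face. The thumb slide stands just behind it: to shut the door push its outer face some 60 mm to either side of the slide and 12 to 16 mm in from the edge
- thumb_slide (a point): middle of the front face of the latch's thumb slide, a black tab on the door's outer face by its front edge: 22 mm wide, 6 mm thick, from 0 to 16 mm above that face (this point is 8 mm above it, 6 mm in from the edge). Pushed 9 to 12 mm towards the hinge (4 to 7 N) it draws the tongue in; it springs back, so let the door rise 15 mm before leaving it
- tongue (a joint): retraction of the door's latch tongue, m: 0 sprung out, to 0.013 drawn in; it moves with the thumb slide. It sits under the middle of the front edge, sloped below; over the door's last 25 mm it rides over the fixed strike pin (about 8 N at the front edge) and snaps out under it just before the door meets its stops
- switch (a joint): angle of the steel toggle on the fixture's front deck, rad: 0 off (leaning 0.4 rad to the fixture's -y), 0.8 on (leaning 0.4 rad to +y); stays where it is put, takes about 2 N at its tip
- switch_tip (a point): tip of the toggle's bat handle, 12 mm thick, about 36 mm above the deck (91 mm above the bench); 34 mm from its pivot
- flux_bottle: bystander: small brown bottle, 42 mm across, 95 mm tall; origin at the centre of its underside
- solder_reel: bystander: solder reel lying flat in the tray, 57 mm across, 32 mm tall; origin at the centre of its underside

How it is judged:
By the outcome, as a careful person would: the job done as asked, in the order asked, and still so for the second after the job is handed in, with the robot touching nothing.
Of module_0, module_1, module_2 only 2 to 3 are there at a start; the rules pass over those that are not, and their reading is None.
At some moment in a run one of module_0, module_1, module_2 may be knocked a few centimetres aside while the robot is not near it.
Once in a run the grip may slacken for a moment while it holds something.
It also fails if it takes over 210 s, if anything falls off the work surface, if the arm or the gripper's body presses on something with over 40 N, if the wrist force passes 120 N, or if a joint passes its speed limit or range.

## Working session

There is one attempt and no reset: what is moved stays moved. The work goes in short steps, Python scripts to look and compute and a tool call to move; the robot and the scene stay as the last step left them, time stands still between calls to the robot, and variables do not carry over. Pictures are saved under pics/ and viewed, at most 14 in all, crops included, and the job is handed in when it is done.

Besides the shell and the picture viewer there is one more tool, called after "Call:" as name(argument=value, ...) on one line, values as JSON. step_arm: Moves the arm, as the interface text tells. Its arguments: {"type":"object","properties":{"steps":{"type":"array"},"grip_force":{"type":"number"}},"required":["steps"]}

```bash
mkdir -p pics; ls; cat > h.py <<'E'
import numpy as np, cv2
from station import sense, grab_frame, env
def shot(n,f=None):
    d=grab_frame(n); 
    if f: cv2.imwrite('pics/'+f,d['color'])
    return d
def proj(d,P):
    P=np.atleast_2d(P); V=np.array(d['view']); K=np.array(d['intrinsics'])
    c=(V[:3,:3]@P.T).T+V[:3,3]; s=c[:,:2]/c[:,2:]; r2=(s**2).sum(1,keepdims=True)
    s=s*(1+d['k1']*r2); return s@K[:2,:2].T+K[:2,2]
def ray(d,uv):
    V=np.array(d['view']); K=np.array(d['intrinsics'])
    q=np.linalg.solve(K[:2,:2],np.array(uv,float)-K[:2,2]); s=q.copy()
    for _ in range(30): s=q/(1+d['k1']*(s@s))
    v=V[:3,:3].T@np.array([s[0],s[1],1]); return -V[:3,:3].T@V[:3,3], v/np.linalg.norm(v)
def onz(d,uv,z):
    o,v=ray(d,uv); return o+v*(z-o[2])/v[2]
def cross(d1,a,d2,b):
    o1,v1=ray(d1,a);o2,v2=ray(d2,b)
    A=np.stack([v1,-v2],1); t=np.linalg.lstsq(A,o2-o1,rcond=None)[0]
    p=o1+v1*t[0];q=o2+v2*t[1]; return (p+q)/2,np.linalg.norm(p-q)
E
python3 - <<'E'
from h import *
for n in('side','top'):
    d=shot(n,n+'0.png'); print(n,np.round(ray(d,d['intrinsics'][:2] and (280,210) if 0 else (280,210)),3),d['k1'],np.array(d['intrinsics'])[0,0])
s=sense();print({k:np.round(v,3) for k,v in s.items()})
E
```

```text
pics
side [[ 0.071  0.775  0.6  ]
 [ 0.419 -0.765 -0.49 ]] -0.09976618783981854 404.5504381391521
top [[ 0.318 -0.017  1.13 ]
 [ 0.168  0.006 -0.986]] -0.017974571924283065 395.5578751740402
{'t': np.float64(0.1), 'qpos': array([ 1.179,  0.427,  0.074,  1.607, -0.034,  1.111, -0.067]), 'dq': array([-0.001, -0.002, -0.001, -0.002,  0.   , -0.   , -0.002]), 'effort': array([ 8.0000e-03, -9.5154e+01,  3.7720e+00, -4.6441e+01,  2.0000e-02,
        6.0000e-03,  0.0000e+00]), 'ee_pos': array([ 0.162, -0.655,  0.404]), 'orientation': array([ 0.993,  0.121, -0.   , -0.001]), 'contact_force': array([-0.38 ,  0.168,  0.114]), 'wrist_torque': array([ 0.026,  0.047, -0.005]), 'grip_force': np.float64(0.0), 'gripper_width': np.float64(0.086)}
```

View pics/top0.png

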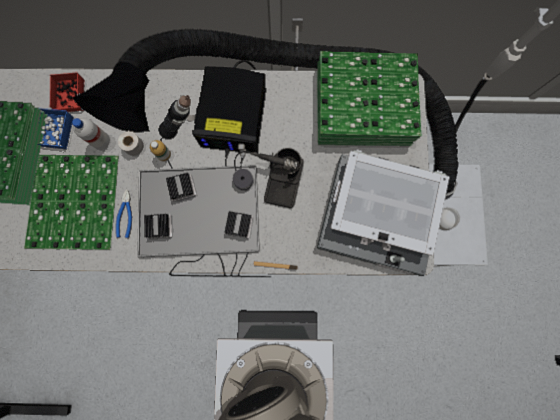

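View pics/side0.png

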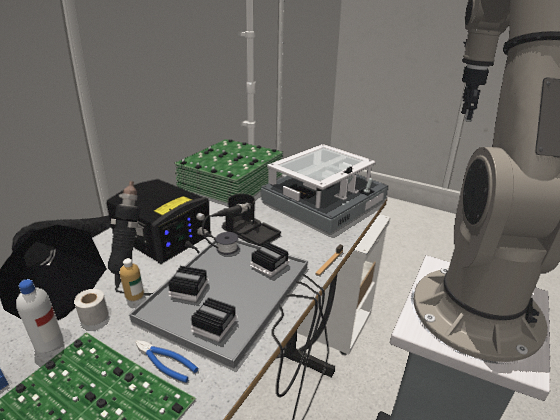

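The top view shows three modules in the tray at about (180,186), (158,226) and (238,224). The reel is at (242,180), the brown bottle at (158,148), and the fixture at (385,210) with its white door. Next I'll enlarge the fixture and tray and measure the door outline.

```bash
python3 - <<'E'
from h import *
d=shot('top'); im=d['color']
a=cv2.resize(im[145:275,310:460],None,fx=4,fy=4,interpolation=cv2.INTER_CUBIC); cv2.imwrite('pics/fix.png',a)
b=cv2.resize(im[160:265,130:270],None,fx=5,fy=5,interpolation=cv2.INTER_CUBIC); cv2.imwrite('pics/tray.png',b)
m=(im.min(2)>165).astype(np.uint8); m[:, :315]=0;m[:,450:]=0;m[:140]=0;m[265:]=0
cs,_=cv2.findContours(m,cv2.RETR_EXTERNAL,cv2.CHAIN_APPROX_NONE); c=max(cs,key=cv2.contourArea)
pts=np.array([onz(d,p,0.126)[:2] for p in c[:,0].astype(float)]).astype(np.float32)
r=cv2.minAreaRect(pts); print(r, cv2.boxPoints(r)); print(cv2.minAreaRect(c))
E
```

```text
((0.5107111930847168, -0.31817764043807983), (0.30910879373550415, 0.2522420287132263), 75.57540893554688) [[ 0.3500656  -0.43644246]
 [ 0.59435606 -0.49927738]
 [ 0.6713568  -0.19991282]
 [ 0.42706633 -0.1370779 ]]
((400.0882568359375, 205.14706420898438), (122.965576171875, 95.3165054321289), 14.03624439239502)
```

View pics/fix.png

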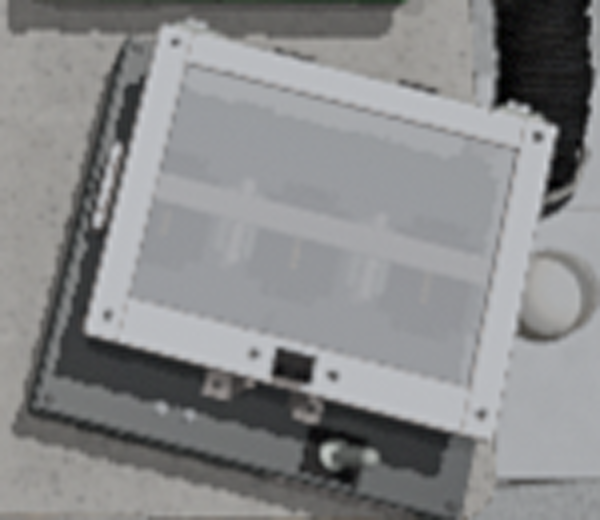

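View pics/tray.png

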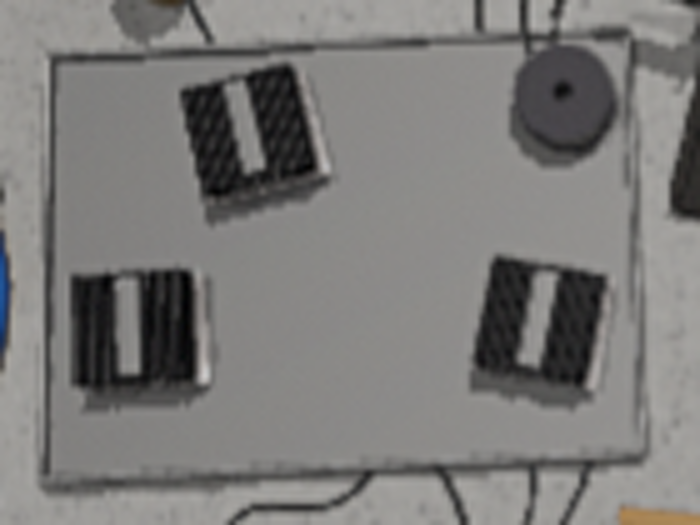

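```bash
cat >> h.py <<'E'
def modules(d,z=0.056):
    """strip centre and yaw of modules from top camera, module tops at height z"""
    im=d['color']; g=im.max(2).astype(np.uint8)
    dark=(g<62).astype(np.uint8); dark[:,:138]=0; dark[:,262:]=0; dark[:165]=0; dark[258:]=0
    cl=cv2.morphologyEx(dark,cv2.MORPH_CLOSE,np.ones((9,9),np.uint8))
    out=[]
    n,l,st,ce=cv2.connectedComponentsWithStats(cl)
    for i in range(1,n):
        if st[i,4]<250: continue
        h=(l==i)
        h=cv2.erode(h.astype(np.uint8),np.ones((3,3)))>0
        w=np.clip(g.astype(float)-70,0,60)*h
        ys,xs=np.nonzero(w>0); 
        if len(ys)<30: continue
        ww=w[ys,xs]
        P=np.array([onz(d,(x,y),z)[:2] for x,y in zip(xs,ys)]); c=np.average(P,axis=0,weights=ww)
        C=np.cov((P-c).T,aweights=ww); e,v=np.linalg.eigh(C); a=v[:,1]; a=a*np.sign(a[0])
        out.append((c,np.degrees(np.arctan2(a[1],a[0])),np.sqrt(e*12),ce[i],st[i,4]))
    return out
E
python3 - <<'E'
from h import *
d=shot('top'); s=shot('side')
cr=lambda u,v:onz(d,(310+u/4-.4,145+v/4-.4),.126)
FL,FR,BL,BR=[cr(*p) for p in((88,335),(490,437),(165,28),(555,130))]
for n,p in zip(('FL','FR','BL','BR'),(FL,FR,BL,BR)): print(n,p.round(4),proj(s,p).round(1))
print('len',np.linalg.norm(FL-FR),np.linalg.norm(BL-BR),np.linalg.norm(FL-BL),np.linalg.norm(FR-BR))
for a,b in((FR,FL),(BR,BL)): q=b-a; print('yaw y',np.degrees(np.arctan2(-q[0],q[1])))
for a,b in((FR,BR),(FL,BL)): q=b-a; print('yaw x',np.degrees(np.arctan2(q[1],q[0])))
print('edge mid',(FL+FR)/2,'ctr',(FL+FR+BL+BR)/4)
print('slide',onz(d,(310+294/4-.4,145+365/4-.4),.142))
print('sw tip?',onz(d,(310+372/4,145+457/4),.091),onz(d,(310+330/4,145+455/4),.091))
for m in modules(d): print(m)
cv2.imwrite('pics/sfix.png',cv2.resize(s['color'][130:240,250:400],None,fx=5,fy=5,interpolation=cv2.INTER_CUBIC))
E
```

```text
FL [ 0.4433 -0.143   0.126 ] [[323.  185.6]]
FR [ 0.3815 -0.3971  0.126 ] [[374.2 160. ]]
BL [ 0.6485 -0.1961  0.126 ] [[267.8 163.3]]
BR [ 0.5823 -0.4509  0.126 ] [[322.5 142.9]]
len 0.2614954209436114 0.26327818487232313 0.21187499504320365 0.2079201052163358
yaw y -13.680296336150345
yaw y -14.548243440838839
yaw x -14.994907639785849
yaw x -14.496352567494233
edge mid [ 0.41242647 -0.27006455  0.126     ] ctr [ 0.51391893 -0.29677256  0.126     ]
slide [ 0.42402715 -0.27008433  0.142     ]
sw tip? [ 0.36880513 -0.33328502  0.091     ] [ 0.36978775 -0.30583796  0.091     ]
(array([0.58261762, 0.28231539]), np.float64(28.379909994188687), array([0.02572316, 0.07913472]), array([177.83262411, 184.07092199]), np.int32(705))
(array([0.46210343, 0.10706838]), np.float64(-9.751253117004602), array([0.01281623, 0.05112542]), array([237.33794466, 224.1798419 ]), np.int32(506))
(array([0.45904624, 0.34295444]), np.float64(58.549112199728945), array([0.04031099, 0.06749016]), array([154.76545166, 225.28526149]), np.int32(631))
```

View pics/sfix.png

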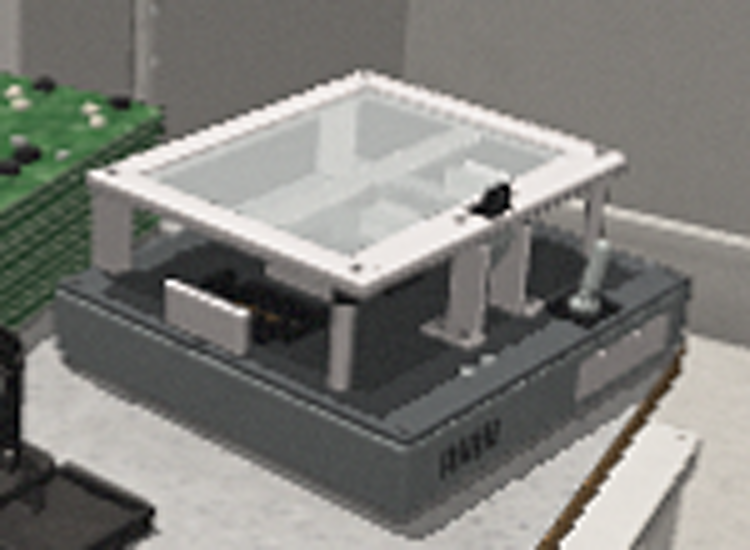

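```bash
cat >> h.py <<'E'
YAW=-14.4
cy,sy=np.cos(np.radians(YAW)),np.sin(np.radians(YAW)); XF=np.array([cy,sy,0]); YF=np.array([-sy,cy,0])
from scipy.spatial.transform import Rotation as R
def go(p,psi=None):
    """shift (mm, tool axes) and turn about tool z (deg) to bring the TCP to p, tool x yaw psi"""
    s=sense(); r=R.from_quat(s['orientation']); M=r.as_matrix()
    sh=M.T@(np.array(p)-s['ee_pos'])*1000; cur=np.degrees(np.arctan2(M[1,0],M[0,0]))
    t=None if psi is None else -((psi-cur+180)%360-180)
    print('shift',sh.round(1),'turn',t,'cur',cur,'z',M[:,2].round(3))
def strips(d,z=0.056,roi=(138,262,165,258)):
    im=d['color']; x0,x1,y0,y1=roi; k=6
    g=cv2.resize(im[y0:y1,x0:x1].max(2),None,fx=k,fy=k,interpolation=cv2.INTER_CUBIC)
    cl=cv2.morphologyEx((g<75).astype(np.uint8),cv2.MORPH_CLOSE,cv2.getStructuringElement(cv2.MORPH_ELLIPSE,(45,45)))
    b=((g>95)&(cl>0)).astype(np.uint8); b=cv2.morphologyEx(b,cv2.MORPH_OPEN,np.ones((7,7)))
    out=[]
    for c in cv2.findContours(b,cv2.RETR_EXTERNAL,cv2.CHAIN_APPROX_NONE)[0]:
        if cv2.contourArea(c)<600: continue
        P=np.array([onz(d,(x0+(p[0]+.5)/k-.5,y0+(p[1]+.5)/k-.5),z)[:2] for p in c[:,0]],np.float32)
        (cx,cyy),wh,a=cv2.minAreaRect(P)
        if wh[0]<wh[1]: a+=90
        a=(a+90)%180-90
        out.append((round(cx,4),round(cyy,4),round(a,1),np.round(wh,3)))
    return out
E
python3 - <<'E'
from h import *
d=shot('top')
for m in strips(d): print(m)
go([.387,-.264,.36],75.6)
E
```

```text
(0.456, 0.3322, 5.5, array([0.054, 0.013]))
(0.4538, 0.3688, 4.2, array([0.064, 0.011]))
(0.4634, 0.107, -9.3, array([0.014, 0.053]))
(0.5692, 0.2746, 16.4, array([0.053, 0.013]))
(0.4932, 0.3803, 4.4, array([0.223, 0.006]))
(0.6028, 0.2772, -85.1, array([0.016, 0.062]))
(0.6117, 0.0716, -84.9, array([0.019, 0.024]))
shift [ 312.2 -325.6   44.6] turn -61.68974281766529 cur 13.910257182334712 z [-0.  0. -1.]
```

Call:
step_arm(steps=[[[55, -55, -5], [0, 0, -10.3], -1], [[110, -110, 0], [0, 0, -20.6], -1], [[165, -165, 10], [0, 0, -30.9], -1], [[220, -220, 20], [0, 0, -41.2], -1], [[270, -275, 30], [0, 0, -51.5], -1], [[312, -326, 44], [0, 0, -61.7], -1], [[312, -326, 44], [0, 0, -61.7], -1], [[312, -326, 44], [0, 0, -61.7], -1]])

```text
t: 1.3
ee_pos: [0.388, -0.2605, 0.3605]
orientation: [0.789, 0.615, 0.0, -0.0]
contact_force: [-0.3, -1.2, 0.1]
gripper_width: 0.0
grip_force: 0.0
```

```bash
python3 - <<'E'
from h import *
d=shot('top'); s=shot('side')
a=cv2.resize(s['color'][80:240,250:410],None,fx=3.7,fy=3.7,interpolation=cv2.INTER_CUBIC); cv2.imwrite('pics/s2.png',a)
print(sense()['ee_pos'],sense()['gripper_width'],sense()['contact_force']); go([.387,-.264,.32],75.6)
E
```

```text
[ 0.38760784 -0.26191779  0.36063501] -1.2238657568472284e-05 [ 0.6744863   0.24657922 -0.50920558]
shift [-2.2 -0.1 40.6] turn 0.20578966158700496 cur 75.805789661587 z [ 0.  0. -1.]
```

View pics/s2.png

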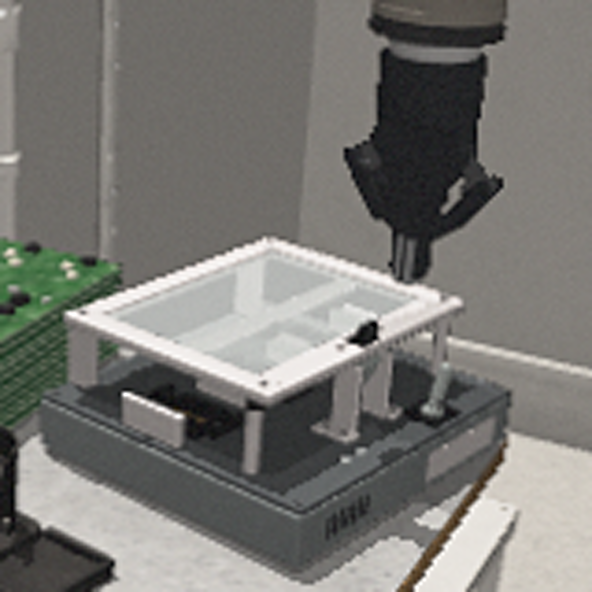

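The side view shows the closed fingers at crop (407,278), above and in front of the black slide at (362,332). I'll lower them in front of the slide and then push gently while watching the force.

Call:
step_arm(steps=[[[-2, -2, 20], [0, 0, 0], -1], [[-2, -3, 40], [0, 0, 0], -1], [[-2, -3, 54], [0, 0, 0], -1], [[-2, -3, 54], [0, 0, 0], -1]])

```text
t: 1.9
ee_pos: [0.383, -0.2653, 0.3061]
orientation: [0.79, 0.613, -0.0, -0.001]
contact_force: [-0.3, 0.5, 0.4]
gripper_width: -0.0005
grip_force: 0.0
```

```bash
python3 - <<'E'
from h import *
s=shot('side'); t=shot('top'); e=sense(); print(e['ee_pos'],e['contact_force'])
p=e['ee_pos']-[0,0,.173]; print('side tip pred',proj(s,p),'slide pred',proj(s,[.416,-.2717,.134]))
a=cv2.resize(s['color'][130:190,310:390],None,fx=7,fy=7,interpolation=cv2.INTER_CUBIC)
cv2.imwrite('pics/s3.png',a)
E
```

```text
[ 0.38345948 -0.2652898   0.30713882] [ 0.92650225 -0.19086977  0.33110024]
side tip pred [[359.76572785 171.98946669]] slide pred [[349.873798   168.82668779]]
```

View pics/s3.png

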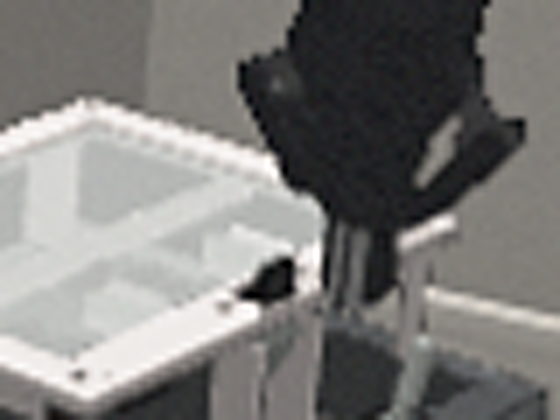

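Call:
step_arm(steps=[[[3, 8, 1], [0, 0, 0], -1], [[3, 14, 1], [0, 0, 0], -1], [[3, 18, 1], [0, 0, 0], -1], [[3, 18, 1], [0, 0, 0], -1]])

```text
t: 2.5
ee_pos: [0.4018, -0.2665, 0.3057]
orientation: [0.79, 0.613, 0.0, -0.0]
contact_force: [0.3, 1.0, 1.0]
gripper_width: 0.0
grip_force: 0.0
```

Call:
step_arm(steps=[[[0, 2, 0], [0, 0, 0], -1], [[0, 4, 0], [0, 0, 0], -1], [[0, 4, 0], [0, 0, 0], -1]])

```text
t: 2.88
ee_pos: [0.4053, -0.2675, 0.3057]
orientation: [0.79, 0.613, -0.0, -0.0]
contact_force: [-0.8, -0.2, 0.6]
gripper_width: -0.0002
grip_force: 0.4
```

Call:
step_arm(steps=[[[0, 2, 0], [0, 0, 0], -1], [[0, 4, 0], [0, 0, 0], -1], [[0, 4, 0], [0, 0, 0], -1]])

```text
t: 3.25
ee_pos: [0.4092, -0.2685, 0.3056]
orientation: [0.79, 0.613, -0.0, -0.0]
contact_force: [-3.5, 0.4, 0.7]
gripper_width: 0.0002
grip_force: 1.6
```

Call:
step_arm(steps=[[[0, 2, 0], [0, 0, 0], -1], [[0, 4, 0], [0, 0, 0], -1], [[0, 4, 0], [0, 0, 0], -1]])

```text
t: 3.62
ee_pos: [0.4133, -0.2696, 0.3057]
orientation: [0.79, 0.613, 0.0, -0.0]
contact_force: [-4.5, 0.1, 3.6]
gripper_width: -0.0002
grip_force: 2.3
```

Call:
step_arm(steps=[[[0, 2, 0], [0, 0, 0], -1], [[0, 3, 0], [0, 0, 0], -1], [[0, 3, 0], [0, 0, 0], -1]])

```text
t: 4.0
ee_pos: [0.4161, -0.2703, 0.3057]
orientation: [0.79, 0.613, -0.0, -0.0]
contact_force: [-4.8, 1.2, 2.6]
gripper_width: -0.0003
grip_force: 2.5
```

Call:
step_arm(steps=[[[0, 2, 0], [0, 0, 0], -1], [[0, 2, 0], [0, 0, 0], -1]])

```text
t: 4.25
ee_pos: [0.418, -0.2708, 0.3057]
orientation: [0.79, 0.613, -0.0, -0.0]
contact_force: [-4.9, 0.4, 2.8]
gripper_width: 0.0001
grip_force: 2.7
```

The upward 3 N on the tool suggests the tongue is free. I'll lift with the door while still holding the slide back, then withdraw.

Call:
step_arm(steps=[[[0, 0, -6], [0, 0, 0], -1], [[0, 0, -12], [0, 0, 0], -1], [[0, 0, -18], [0, 0, 0], -1], [[0, 0, -24], [0, 0, 0], -1], [[0, 0, -28], [0, 0, 0], -1]])

```text
t: 4.88
ee_pos: [0.4181, -0.2708, 0.3343]
orientation: [0.79, 0.613, 0.0, 0.0]
contact_force: [-3.7, 0.8, 2.3]
gripper_width: -0.0003
grip_force: 2.0
```

```bash
python3 - <<'E'
from h import *
s=shot('side'); e=sense(); print(e['ee_pos'],e['contact_force'])
a=cv2.resize(s['color'][110:210,250:400],None,fx=4,fy=4,interpolation=cv2.INTER_CUBIC)
cv2.imwrite('pics/s4.png',a)
E
```

```text
[ 0.41821619 -0.27080287  0.33462988] [-3.47511608 -0.06365728  3.03510154]
```

View pics/s4.png

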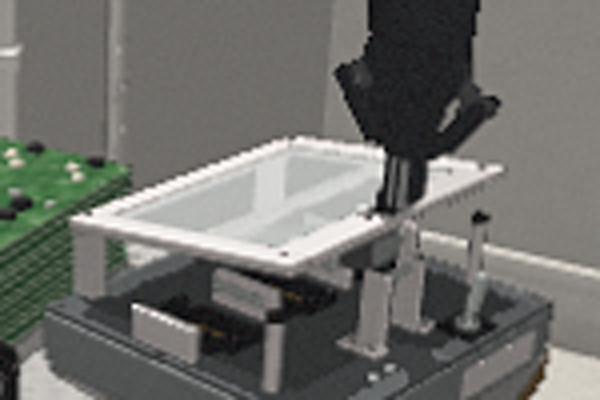

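The door is up about 30 mm, riding against the fingers with the slide behind them. I'll back the fingers off toward the front and raise them.

Call:
step_arm(steps=[[[0, -15, 0], [0, 0, 0], -1], [[0, -35, -2], [0, 0, 0], -1], [[0, -58, -10], [0, 0, 0], -1], [[0, -58, -40], [0, 0, 0], -1], [[5, -58, -80], [0, 0, 0], -1], [[20, -50, -115], [0, 0, 0], 0]])

```text
t: 5.68
ee_pos: [0.373, -0.2387, 0.45]
orientation: [0.791, 0.612, -0.0, 0.0]
contact_force: [0.8, -0.5, -0.2]
gripper_width: 0.0172
grip_force: 0.0
```

```bash
python3 - <<'E'
from h import *
e=sense(); print(e['ee_pos'],e['contact_force'],e['qpos'].round(2))
go([.46,-.03,.45],80); go([.36,.33,.45],80)
E
```

```text
[ 0.37298881 -0.23871982  0.44997631] [ 0.7596964  -0.51855077 -0.1927956 ] [ 0.79  0.01 -0.37  2.02  0.01  1.1   0.17]
shift [ 2.239e+02  3.200e+01 -1.000e-01] turn -4.489408095191379 cur 75.51059190480863 z [ 0. -0. -1.]
shift [ 5.474e+02 -1.549e+02 -3.000e-01] turn -4.489408095191379 cur 75.51059190480863 z [ 0. -0. -1.]
```

Call:
step_arm(steps=[[[56, 10, 0], [0, 0, 0], 1], [[112, 20, 0], [0, 0, 0], 1], [[168, 28, 0], [0, 0, 0], 1], [[224, 32, 0], [0, 0, 0], 1], [[280, 20, 0], [0, 0, 0], 1], [[335, 0, 0], [0, 0, 0], 1], [[385, -25, 0], [0, 0, 0], 1], [[435, -60, 0], [0, 0, 0], 1]])

```text
t: 6.68
ee_pos: [0.4232, 0.1983, 0.4485]
orientation: [0.79, 0.613, -0.0, 0.0]
contact_force: [1.0, 0.7, 0.2]
gripper_width: 0.0855
grip_force: 0.0
```

Call:
step_arm(steps=[[[50, -40, 0], [0, 0, -2], 1], [[110, -90, 0], [0, 0, -5], 1], [[110, -90, 0], [0, 0, -5], 1]])

```text
t: 7.05
ee_pos: [0.3617, 0.3286, 0.4487]
orientation: [0.761, 0.649, 0.0, -0.0]
contact_force: [1.1, -1.1, 0.2]
gripper_width: 0.0856
grip_force: 0.0
```

```bash
python3 - <<'E'
from h import *
e=sense(); print(e['t'],e['ee_pos'],e['contact_force'],e['qpos'].round(2),e['gripper_width'])
d=shot('top'); s=shot('side')
for m in strips(d): print(m)
a=cv2.resize(d['color'][145:275,310:460],None,fx=5,fy=4.6,interpolation=cv2.INTER_CUBIC)
a=cv2.resize(d['color'][140:280,130:460],None,fx=2.4,fy=2.4,interpolation=cv2.INTER_CUBIC)
b=cv2.resize(d['color'][140:275,310:460],None,fx=5,fy=4.4,interpolation=cv2.INTER_CUBIC)
cv2.imwrite('pics/t5.png',cv2.resize(d['color'][140:275,310:460],None,fx=4.4,fy=4.4,interpolation=cv2.INTER_CUBIC))
cv2.imwrite('pics/s5.png',cv2.resize(s['color'][60:240,240:400],None,fx=3.3,fy=3.3,interpolation=cv2.INTER_CUBIC))
E
```

```text
7.05 [0.36166855 0.3285736  0.44873168] [ 1.10219993 -1.06735566  0.17867555] [-0.01  0.17 -0.94  1.92  0.15  1.13 -1.16] 0.08558328759557607
(0.4562, 0.332, 5.1, array([0.054, 0.013]))
(0.456, 0.3687, 4.2, array([0.058, 0.012]))
(0.4633, 0.107, -9.5, array([0.014, 0.054]))
(0.4613, 0.3793, 4.4, array([0.069, 0.003]))
(0.5693, 0.2746, 16.4, array([0.055, 0.014]))
(0.6024, 0.2761, -86.3, array([0.017, 0.059]))
```

View pics/t5.png

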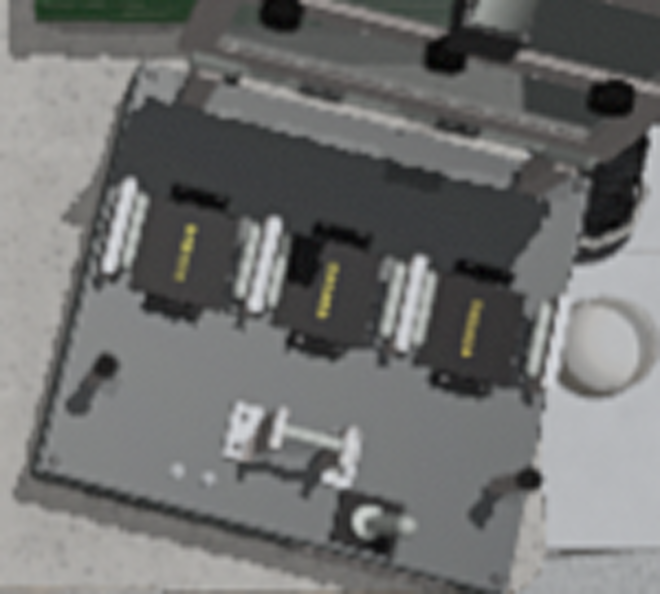

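```bash
python3 - <<'E'
from h import *
d=shot('top'); im=d['color'].astype(int)
m=((im[:,:,1]-im[:,:,0]>30)&(im[:,:,2]-im[:,:,0]>40)).astype(np.uint8); m[:,:335]=0;m[:,430:]=0;m[:180]=0;m[240:]=0
m=cv2.dilate(m,np.ones((3,3)));n,l,st,ce=cv2.connectedComponentsWithStats(m)
w=np.clip(im[:,:,2]-im[:,:,0]-10,0,None)
P=[]
for i in range(1,n):
    ys,xs=np.nonzero(l==i); c=np.average(np.c_[xs,ys],axis=0,weights=w[ys,xs]); p=onz(d,c,.056); print(c,st[i,4],p.round(4)); P.append(p)
P=np.array(P);
q=P[0]-P[-1]; print(np.linalg.norm(q),np.degrees(np.arctan2(-q[0],q[1])))
for a,b in(((200,195),(172,305)),((342,235),(315,345)),((483,270),(460,382))):
    u=(np.array(a)+b)/2/4.4+[310,140]-.4; print(u,onz(d,u,.066).round(4))
c=P.mean(0); ctr=np.array([.5139,-.2968,0]); print('door ctr rel bay1',(ctr-c)@XF,(ctr-c)@YF)
u=np.array([405,523])/4.4+[310,140]-.4; p=onz(d,u,.091);print('sw tip',p,'rel bay1',(p-c)@XF,(p-c)@YF)
E
```

```text
[351.81959184 196.32734694] 60 [ 0.5422 -0.2088  0.056 ]
[383.91471802 205.87001376] 62 [ 0.5164 -0.2971  0.056 ]
[416.54419284 214.36596056] 63 [ 0.4937 -0.3864  0.056 ]
0.18409245813898648 -15.252262391703402
[351.87272727 196.41818182] [ 0.5398 -0.2072  0.066 ]
[384.25909091 205.50909091] [ 0.5155 -0.2955  0.066 ]
[416.75909091 213.69090909] [ 0.494  -0.3836  0.066 ]
door ctr rel bay1 -0.0035634272461574877 -0.000262426622536765
sw tip [ 0.37080528 -0.32981821  0.091     ] rel bay1 -0.13395126967831683 -0.06782951803110265
```

```bash
sed -i 's/YAW=-14.4/YAW=-14.9/' h.py; cat >>h.py <<'E'
BAY=[np.array(p) for p in((.5412,-.2085,0),(.5174,-.2974,0),(.4936,-.3863,0))]
E
python3 -c "
from h import *
go([.4633,.107,.30],80.5)"
```

```text
shift [-200.   133.6  148.6] turn 0.21225225757802946 cur 80.71225225757803 z [-0.    -0.001 -1.   ]
```

Call:
step_arm(steps=[[[-50, 34, 35], [0, 0, 0], 1], [[-100, 67, 75], [0, 0, 0], 1], [[-150, 100, 110], [0, 0, 0], 1], [[-200, 133.5, 148], [0, 0, 0], 1], [[-200, 133.5, 170], [0, 0, 0], 1], [[-200, 133.5, 170], [0, 0, 0], 1], [[-200, 133.5, 170], [0, 0, 0], 1]])

```text
t: 8.07
ee_pos: [0.4636, 0.1067, 0.2793]
orientation: [0.763, 0.646, 0.0, 0.0]
contact_force: [0.6, -0.4, -0.3]
gripper_width: 0.0851
grip_force: 0.0
```

```bash
python3 - <<'E'
from h import *
go([.4633,.107,.198],80.5)
s=shot('side'); cv2.imwrite('pics/s6.png',cv2.resize(s['color'][190:290,200:330],None,fx=5,fy=5,interpolation=cv2.INTER_CUBIC))
e=sense();p=e['ee_pos'];print(proj(s,p-[0,0,.173]))
E
```

```text
shift [ 0.2 -0.3 81.3] turn 0.05386239246109881 cur 80.55386239246108 z [ 0.  0. -1.]
[[269.01578884 232.25320457]]
```

View pics/s6.png

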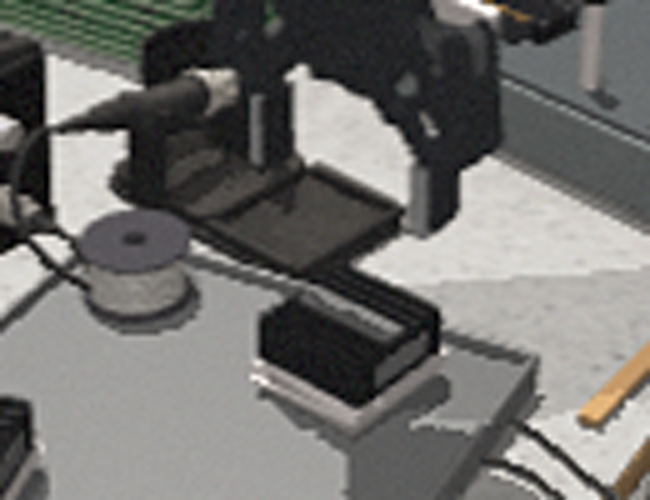

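The open fingers straddle the module's end faces, with tips at crop (258,165) and (425,235) and the module centred between them. Going down to grip.

Call:
step_arm(steps=[[[0, 0, 40], [0, 0, 0], 1], [[0, 0, 75], [0, 0, 0], 1], [[0, 0, 81], [0, 0, 0], 1], [[0, 0, 81], [0, 0, 0], 1], [[0, 0, 81], [0, 0, 0], 0], [[0, 0, 81], [0, 0, 0], -1], [[0, 0, 81], [0, 0, 0], -1], [[0, 0, 81], [0, 0, 0], -1]], grip_force=60)

```text
t: 9.12
ee_pos: [0.4642, 0.1073, 0.1993]
orientation: [0.763, 0.647, 0.001, 0.001]
contact_force: [-4.8, -1.2, 17.9]
gripper_width: 0.0612
grip_force: 61.7
```

Call:
step_arm(steps=[[[0, 0, 0], [0, 0, 0], -1], [[0, 0, -20], [0, 0, 0], -1], [[0, 0, -60], [0, 0, 0], -1], [[0, 0, -100], [0, 0, 0], -1], [[0, 0, -100], [0, 0, 0], -1]])

```text
t: 9.75
ee_pos: [0.4645, 0.1074, 0.3008]
orientation: [0.763, 0.647, 0.002, 0.002]
contact_force: [0.4, 0.3, -2.5]
gripper_width: 0.0611
grip_force: 67.8
```

```bash
python3 - <<'E'
from h import *
go([*BAY[2][:2],.36],75.1)
go([.49,-.15,.36],75.1)
s=shot('side'); cv2.imwrite('pics/s7.png',cv2.resize(s['color'][170:290,200:330],None,fx=4.5,fy=4.5,interpolation=cv2.INTER_CUBIC))
E
```

```text
shift [-482.2  109.9  -59.1] turn 5.472122357227931 cur 80.57212235722791 z [ 0.006  0.    -1.   ]
shift [-249.7   67.6  -59.1] turn 5.472122357227931 cur 80.57212235722791 z [ 0.006  0.    -1.   ]
```

View pics/s7.png

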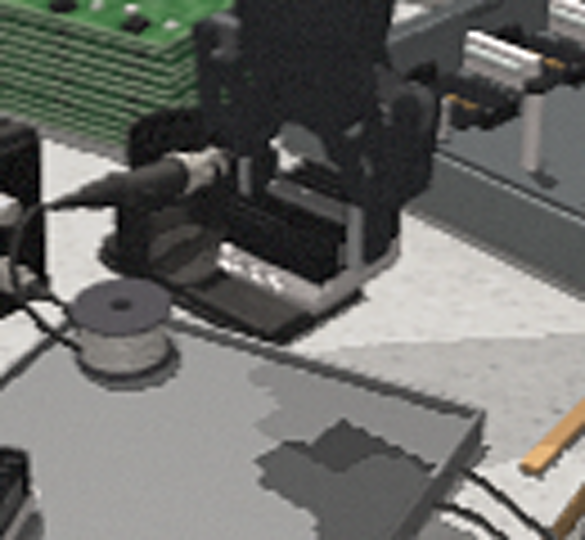

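Call:
step_arm(steps=[[[-30, 7, -40], [0, 0, 0], -1], [[-75, 18, -60], [0, 0, 1], -1], [[-125, 30, -60], [0, 0, 2], -1], [[-175, 42, -60], [0, 0, 3], -1], [[-225, 54, -60], [0, 0, 4], -1], [[-275, 65, -60], [0, 0, 5], -1], [[-325, 75, -60], [0, 0, 5.5], -1], [[-375, 87, -60], [0, 0, 5.5], -1]], grip_force=80)

```text
t: 10.8
ee_pos: [0.4879, -0.2787, 0.3566]
orientation: [0.793, 0.609, -0.0, -0.001]
contact_force: [0.9, 1.1, -0.9]
gripper_width: 0.0607
grip_force: 93.2
```

Call:
step_arm(steps=[[[-45, 8, 0], [0, 0, 0], -1], [[-85, 16, 0], [0, 0, 0], -1], [[-100, 18, 0], [0, 0, 0], -1], [[-100, 18, 0], [0, 0, 0], -1], [[-100, 18, 0], [0, 0, 0], -1]])

```text
t: 11.42
ee_pos: [0.4805, -0.3767, 0.3574]
orientation: [0.792, 0.61, 0.0, -0.0]
contact_force: [0.7, 0.1, -1.7]
gripper_width: 0.0607
grip_force: 93.2
```

```bash
python3 - <<'E'
from h import *
go([*BAY[2][:2],.285],75.1)
e=sense();print(e['t'],e['ee_pos'],e['gripper_width'],e['grip_force'],e['contact_force'])
E
```

```text
shift [-6.  15.1 72.4] turn 0.10577498409924146 cur 75.20577498409925 z [-0.     0.001 -1.   ]
11.425 [ 0.48051612 -0.37674167  0.35740072] 0.06065883104383594 93.18593502044678 [ 0.73424875  0.14900836 -1.71628351]
```

Call:
step_arm(steps=[[[-6, 15, 0], [0, 0, 0], -1], [[-6, 15, 40], [0, 0, 0], -1], [[-6, 15, 72], [0, 0, 0], -1], [[-6, 15, 72], [0, 0, 0], -1], [[-6, 15, 72], [0, 0, 0], -1]])

```text
t: 12.05
ee_pos: [0.494, -0.3878, 0.287]
orientation: [0.793, 0.61, 0.0, 0.001]
contact_force: [0.3, 0.4, -1.4]
gripper_width: 0.0605
grip_force: 93.1
```

```bash
python3 - <<'E'
from h import *
go([*BAY[2][:2],.285],75.1)
d=shot('top'); s=shot('side')
a=cv2.resize(d['color'][170:250,380:450],None,fx=6,fy=6,interpolation=cv2.INTER_CUBIC)
b=cv2.resize(s['color'][130:210,290:340+10],None,fx=6,fy=6,interpolation=cv2.INTER_CUBIC)
cv2.imwrite('pics/p8.png',np.hstack([a,b]))
E
```

```text
shift [ 1.4 -0.8  2. ] turn 0.04791471026868521 cur 75.14791471026868 z [ 0.001 -0.001 -1.   ]
```

View pics/p8.png

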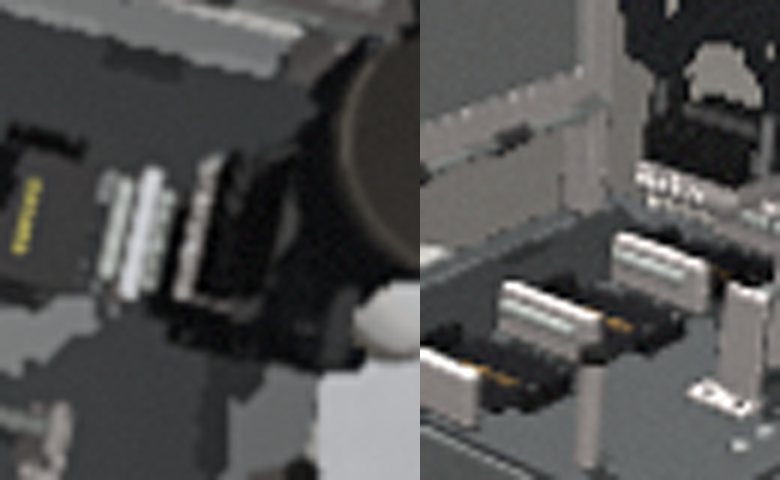

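The module hangs level above bay 2 (flange at crop (198,228), bay walls to its left). I'll check the lateral fit in numbers, then lower it.

```bash
python3 - <<'E'
from h import *
d=shot('top'); p=sense()['ee_pos']
q=p+.0335*YF; q[2]=p[2]-.1853+.012
print('pred flange',proj(d,q),'seen',(380+199/6-.4,170+228/6-.4), 'px/mm', (proj(d,q+.01*YF)-proj(d,q))/10)
E
```

```text
pred flange [[412.11031026 207.52831347]] seen (412.7666666666667, 207.6) px/mm [[-0.37296929 -0.10143743]]
```

Call:
step_arm(steps=[[[1, -0.5, 12], [0, 0, 0], -1], [[1, -0.5, 22], [0, 0, 0], -1], [[1, -0.5, 26], [0, 0, 0], -1], [[1, -0.5, 26], [0, 0, 0], -1]])

```text
t: 12.7
ee_pos: [0.4929, -0.3865, 0.2592]
orientation: [0.793, 0.61, 0.0, -0.001]
contact_force: [0.5, 1.5, -1.2]
gripper_width: 0.0607
grip_force: 93.5
```

Call:
step_arm(steps=[[[0.5, 0.5, 3], [0, 0, 0], -1], [[0.5, 0.5, 3], [0, 0, 0], -1]])

```text
t: 12.95
ee_pos: [0.4937, -0.3862, 0.2568]
orientation: [0.793, 0.61, 0.0, 0.0]
contact_force: [1.7, 3.2, -3.1]
gripper_width: 0.0611
grip_force: 56.6
```

Call:
step_arm(steps=[[[0, 0, 2], [0, 0, 0], -1], [[0, 0, 3], [0, 0, 0], -1], [[0, 0, 3], [0, 0, 0], -1]])

```text
t: 13.32
ee_pos: [0.4937, -0.3868, 0.2543]
orientation: [0.793, 0.609, 0.0, 0.001]
contact_force: [0.7, 2.8, 4.4]
gripper_width: 0.0606
grip_force: 91.0
```

Light contact with the jaw bars at the expected height. Releasing, rising, closing the fingers, and pressing on the strip.

Call:
step_arm(steps=[[[0, 0, 0], [0, 0, 0], 0.6], [[0, 0, 0], [0, 0, 0], 1], [[0, 0, 0], [0, 0, 0], 1], [[0, 0, -30], [0, 0, 0], 1], [[0, 0, -70], [0, 0, 0], 1], [[0, 0, -70], [0, 0, 0], -1], [[0, 0, -70], [0, 0, 0], -1], [[0, 0, -70], [0, 0, 0], -1]])

```text
t: 14.32
ee_pos: [0.4931, -0.3864, 0.3227]
orientation: [0.793, 0.609, -0.0, -0.001]
contact_force: [0.4, -0.2, 0.8]
gripper_width: 0.0318
grip_force: 0.0
```

```bash
python3 - <<'E'
from h import *
s=sense(); print(s['ee_pos'],s['gripper_width'],s['contact_force'])
go([*BAY[2][:2],.30],75.1)
E
```

```text
[ 0.49313331 -0.38641401  0.32265793] 0.031796692666613675 [ 0.37909219 -0.19011644  0.81921908]
shift [ 0.2  0.5 22.7] turn 0.005308534749872251 cur 75.10530853474985 z [-0.001  0.001 -1.   ]
```

Call:
step_arm(steps=[[[0, 0.5, 0], [0, 0, 0], -1], [[0, 0.5, 0], [0, 0, 0], -1], [[0, 0.5, 15], [0, 0, 0], -1], [[0, 0.5, 29], [0, 0, 0], -1], [[0, 0.5, 33], [0, 0, 0], -1], [[0, 0.5, 36], [0, 0, 0], -1], [[0, 0.5, 36], [0, 0, 0], -1]])

```text
t: 15.2
ee_pos: [0.494, -0.3866, 0.2877]
orientation: [0.793, 0.61, 0.0, -0.0]
contact_force: [-0.4, 0.5, 0.2]
gripper_width: 0.0001
grip_force: 0.0
```

Call:
step_arm(steps=[[[0, 0, 2], [0, 0, 0], -1], [[0, 0, 4], [0, 0, 0], -1], [[0, 0, 4], [0, 0, 0], -1]])

```text
t: 15.58
ee_pos: [0.4941, -0.3867, 0.2842]
orientation: [0.793, 0.61, 0.0, 0.0]
contact_force: [-0.3, -0.2, 3.9]
gripper_width: 0.0003
grip_force: 2.0
```

Call:
step_arm(steps=[[[0, 0, 2], [0, 0, 0], -1], [[0, 0, 4], [0, 0, 0], -1], [[0, 0, 4], [0, 0, 0], -1]])

```text
t: 15.95
ee_pos: [0.4939, -0.3877, 0.2804]
orientation: [0.793, 0.609, -0.0, 0.001]
contact_force: [-0.1, -5.7, 5.6]
gripper_width: -0.0003
grip_force: 3.1
```

Call:
step_arm(steps=[[[0, 0, 2], [0, 0, 0], -1], [[0, 0, 4], [0, 0, 0], -1], [[0, 0, 4], [0, 0, 0], -1]])

```text
t: 16.32
ee_pos: [0.494, -0.3864, 0.2756]
orientation: [0.793, 0.61, 0.0, -0.0]
contact_force: [0.8, 1.0, 0.4]
gripper_width: 0.0001
grip_force: 0.5
```

Call:
step_arm(steps=[[[0, 0, 2], [0, 0, 0], -1], [[0, 0, 3], [0, 0, 0], -1], [[0, 0, 3], [0, 0, 0], -1]])

```text
t: 16.7
ee_pos: [0.4938, -0.3867, 0.2724]
orientation: [0.793, 0.609, -0.0, -0.0]
contact_force: [-0.4, 0.5, -0.2]
gripper_width: 0.0002
grip_force: 0.0
```

Call:
step_arm(steps=[[[0, 0, 1], [0, 0, 0], -1], [[0, 0, 2], [0, 0, 0], -1], [[0, 0, 2], [0, 0, 0], -1]])

```text
t: 17.08
ee_pos: [0.4939, -0.3866, 0.2707]
orientation: [0.793, 0.61, 0.0, -0.0]
contact_force: [0.3, -1.1, -0.8]
gripper_width: -0.0001
grip_force: 0.0
```

Call:
step_arm(steps=[[[0, 0, 1], [0, 0, 0], -1], [[0, 0, 2], [0, 0, 0], -1], [[0, 0, 2], [0, 0, 0], -1]])

```text
t: 17.45
ee_pos: [0.4941, -0.3865, 0.2704]
orientation: [0.793, 0.609, -0.0, 0.0]
contact_force: [-10.0, 5.8, 26.2]
gripper_width: -0.0
grip_force: 13.2
```

Call:
step_arm(steps=[[[0, 0, 1], [0, 0, 0], -1], [[0, 0, 1], [0, 0, 0], -1]])

```text
t: 17.7
ee_pos: [0.4941, -0.3865, 0.2704]
orientation: [0.793, 0.609, -0.0, 0.001]
contact_force: [-13.8, 8.6, 41.1]
gripper_width: 0.0001
grip_force: 20.3
```

Call:
step_arm(steps=[[[0, 0, 1], [0, 0, 0], -1], [[0, 0, 1], [0, 0, 0], -1]])

```text
t: 17.95
ee_pos: [0.4942, -0.3864, 0.2703]
orientation: [0.793, 0.609, -0.0, 0.001]
contact_force: [-18.7, 12.5, 54.6]
gripper_width: 0.0003
grip_force: 27.3
```

Call:
step_arm(steps=[[[0, 0, -60], [0, 0, 0], -1], [[5, 0, -120], [0, 0, 0], -1], [[40, -10, -150], [0, 0, 0], -1], [[100, -28, -150], [0, 0, 0], 0], [[160, -46, -150], [0, 0, 0], 1], [[220, -65, -150], [0, 0, 0], 1], [[280, -85, -150], [0, 0, 0], 1], [[340, -104, -150], [0, 0, -3], 1]])

```text
t: 18.95
ee_pos: [0.4803, -0.0312, 0.417]
orientation: [0.776, 0.63, 0.0, 0.0]
contact_force: [1.6, -0.0, 0.2]
gripper_width: 0.0851
grip_force: 0.0
```

Call:
step_arm(steps=[[[60, -25, 0], [0, 0, -3], 1], [[115, -55, 0], [0, 0, -6], 1], [[170, -90, 0], [0, 0, -10], 1], [[220, -125, 0], [0, 0, -15], 1], [[270, -170, 0], [0, 0, -17], 1], [[300, -195, 0], [0, 0, -17], 1], [[300, -195, 0], [0, 0, -17], 1]])

```text
t: 19.82
ee_pos: [0.3497, 0.3034, 0.4171]
orientation: [0.673, 0.74, 0.001, -0.0]
contact_force: [0.4, -0.4, 0.6]
gripper_width: 0.0853
grip_force: 0.0
```

```bash
python3 - <<'E'
from h import *
e=sense();print(e['t'],e['ee_pos'])
d=shot('top')
for m in strips(d): print(m)
for m in strips(d,.0975,(330,440,180,250)): print('fx',m)
go([.456,.332,.30],95.2)
E
```

```text
19.825 [0.34974523 0.30336759 0.41711106]
(0.4562, 0.332, 5.2, array([0.054, 0.013]))
(0.4545, 0.3686, 4.2, array([0.062, 0.012]))
(0.4568, 0.3789, 4.4, array([0.079, 0.003]))
(0.5692, 0.2746, 16.4, array([0.054, 0.014]))
(0.6015, 0.2771, -88.6, array([0.016, 0.057]))
fx (0.3962, -0.2483, -89.3, array([0.006, 0.035]))
fx (0.4937, -0.386, -14.4, array([0.014, 0.055]))
fx (0.5096, -0.2867, -14.9, array([0.007, 0.036]))
fx (0.5321, -0.2012, -11.6, array([0.008, 0.036]))
fx (0.5782, -0.3829, -89.2, array([0.007, 0.037]))
shift [ 20.5 107.4 116.9] turn 0.10216567903387386 cur 95.30216567903386 z [ 0.  0. -1.]
```

Call:
step_arm(steps=[[[5, 50, 30], [0, 0, 0], 1], [[15, 90, 70], [0, 0, 0], 1], [[20.5, 107.5, 110], [0, 0, 0], 1], [[20.5, 107.5, 155], [0, 0, 0], 1], [[20.5, 107.5, 155], [0, 0, 0], 1]])

```text
t: 20.5
ee_pos: [0.457, 0.3288, 0.2591]
orientation: [0.675, 0.738, -0.003, -0.001]
contact_force: [0.4, -0.2, 1.0]
gripper_width: 0.0854
grip_force: 0.0
```

```bash
python3 - <<'E'
from h import *
go([.4562,.332,.199],95.2); print(sense()['contact_force'])
E
```

```text
shift [ 3.5 -0.3 60.1] turn -0.14639677364510817 cur 95.05360322635488 z [-0.005 -0.003 -1.   ]
[ 0.38374069 -0.16289394  0.98141443]
```

Call:
step_arm(steps=[[[0, 0, 25], [0, 0, 0], 1], [[0, 0, 25], [0, 0, 0], 1], [[0, 0, 25], [0, 0, 0], 1]])

```text
t: 20.88
ee_pos: [0.4577, 0.3306, 0.2387]
orientation: [0.675, 0.738, 0.001, 0.0]
contact_force: [0.3, -0.1, -0.0]
gripper_width: 0.0856
grip_force: 0.0
```

```bash
python3 - <<'E'
from h import *
go([.4562,.332,.199],95.2); print(sense()['contact_force'])
E
```

```text
shift [ 1.5 -1.4 39.6] turn -0.11972493637492221 cur 95.08027506362508 z [ 0.002  0.001 -1.   ]
[ 0.27834426 -0.1349226  -0.046451  ]
```

Call:
step_arm(steps=[[[1.5, -1.5, 20], [0, 0, 0], 1], [[1.5, -1.5, 39.5], [0, 0, 0], 1], [[1.5, -1.5, 39.5], [0, 0, 0], 1], [[1.5, -1.5, 39.5], [0, 0, 0], 0], [[1.5, -1.5, 39.5], [0, 0, 0], -1], [[1.5, -1.5, 39.5], [0, 0, 0], -1], [[1.5, -1.5, 39.5], [0, 0, 0], -1]], grip_force=80)

```text
t: 21.75
ee_pos: [0.4555, 0.3322, 0.198]
orientation: [0.675, 0.738, 0.0, 0.0]
contact_force: [-2.6, -0.7, 5.2]
gripper_width: 0.0607
grip_force: 87.1
```

Call:
step_arm(steps=[[[0, 0, 0], [0, 0, 0], -1], [[0, 0, -20], [0, 0, 0], -1], [[0, 0, -60], [0, 0, 0], -1], [[0, 0, -110], [0, 0, 0], -1], [[0, 0, -160], [0, 0, 0], -1], [[0, 0, -160], [0, 0, 0], -1]])

```text
t: 22.5
ee_pos: [0.4557, 0.3328, 0.3621]
orientation: [0.675, 0.738, 0.003, 0.001]
contact_force: [0.2, -0.4, -2.3]
gripper_width: 0.0608
grip_force: 87.2
```

```bash
python3 - <<'E'
from h import *
go([.49,0,.36],75.1);go([*BAY[1][:2],.36],75.1)
E
```

```text
shift [-334.5    4.5    1.2] turn 20.006767965873735 cur 95.10676796587374 z [ 0.006  0.003 -1.   ]
shift [-6.332e+02  5.300e+00  4.000e-01] turn 20.006767965873735 cur 95.10676796587374 z [ 0.006  0.003 -1.   ]
```

Call:
step_arm(steps=[[[-30, 0, 0], [0, 0, 2], -1], [[-80, 0, 0], [0, 0, 5], -1], [[-130, 0, 0], [0, 0, 8], -1], [[-180, 0, 0], [0, 0, 11], -1], [[-230, 0, 0], [0, 0, 14], -1], [[-280, 2, 0], [0, 0, 16], -1], [[-330, 3, 0], [0, 0, 18], -1], [[-380, 4, 0], [0, 0, 20], -1]])

```text
t: 23.5
ee_pos: [0.493, -0.0478, 0.3575]
orientation: [0.793, 0.609, -0.0, 0.0]
contact_force: [0.2, -0.9, -1.6]
gripper_width: 0.0607
grip_force: 87.0
```

```bash
python3 - <<'E'
from h import *
go([*BAY[1][:2],.36],75.1); print(sense()['gripper_width'],sense()['grip_force'])
E
```

```text
shift [-234.8   88.    -2.4] turn -0.047205014934434075 cur 75.05279498506556 z [ 0. -0. -1.]
0.06066778868218299 86.97312355041504
```

Call:
step_arm(steps=[[[-50, 18, 0], [0, 0, 0], -1], [[-100, 37, 0], [0, 0, 0], -1], [[-150, 56, 0], [0, 0, 0], -1], [[-200, 75, 10], [0, 0, 0], -1], [[-235, 88, 40], [0, 0, 0], -1], [[-235, 88, 68], [0, 0, 0], -1], [[-235, 88, 68], [0, 0, 0], -1], [[-235, 88, 68], [0, 0, 0], -1]])

```text
t: 24.5
ee_pos: [0.5184, -0.2954, 0.2904]
orientation: [0.792, 0.61, 0.0, 0.0]
contact_force: [0.3, 0.0, -1.7]
gripper_width: 0.0609
grip_force: 87.1
```

```bash
python3 - <<'E'
from h import *
go([*BAY[1][:2],.258],75.1); print(sense()['gripper_width'],sense()['grip_force'],sense()['contact_force'])
E
```

```text
shift [-2.2 -0.4 32.4] turn 0.0670236792981882 cur 75.16702367929817 z [ 0.001 -0.    -1.   ]
0.060940802192771655 87.096608877182 [ 0.32090473  0.04346757 -1.73644908]
```

Call:
step_arm(steps=[[[0, 0, 15], [0, 0, 0], -1], [[0, 0, 26], [0, 0, 0], -1], [[0, 0, 29], [0, 0, 0], -1], [[0, 0, 29], [0, 0, 0], -1]])

```text
t: 25.0
ee_pos: [0.518, -0.2959, 0.26]
orientation: [0.793, 0.61, -0.0, -0.0]
contact_force: [-0.4, -0.1, -1.5]
gripper_width: 0.0605
grip_force: 87.3
```

Call:
step_arm(steps=[[[0, 0, 2], [0, 0, 0], -1], [[0, 0, 3], [0, 0, 0], -1], [[0, 0, 3], [0, 0, 0], -1]])

```text
t: 25.38
ee_pos: [0.5181, -0.2963, 0.2575]
orientation: [0.793, 0.609, 0.0, 0.0]
contact_force: [0.8, -3.6, -0.3]
gripper_width: 0.0606
grip_force: 87.3
```

```bash
python3 - <<'E'
from h import *
go([*BAY[1][:2],.258],75.1); print(sense()['gripper_width'],sense()['grip_force'],sense()['contact_force'])
E
```

```text
shift [-1.2 -0.4 -0.5] turn -0.009427095522255513 cur 75.09057290447772 z [ 0.001 -0.001 -1.   ]
0.06058006225476736 87.31140375137329 [ 0.84562889 -3.62167691 -0.30569956]
```

Call:
step_arm(steps=[[[-1, 0, 2], [0, 0, 0], -1], [[-1, 0, 3], [0, 0, 0], -1], [[-1, 0, 3], [0, 0, 0], -1]])

```text
t: 25.75
ee_pos: [0.5179, -0.2968, 0.2544]
orientation: [0.793, 0.61, 0.0, 0.0]
contact_force: [0.0, -1.3, 4.3]
gripper_width: 0.061
grip_force: 88.1
```

Call:
step_arm(steps=[[[0, 0, 0], [0, 0, 0], 0.6], [[0, 0, 0], [0, 0, 0], 1], [[0, 0, 0], [0, 0, 0], 1], [[0, 0, -30], [0, 0, 0], 1], [[0, 0, -68], [0, 0, 0], 1], [[0, 0, -68], [0, 0, 0], -1], [[0, 0, -68], [0, 0, 0], -1], [[0, 0, -68], [0, 0, 0], -1]])

```text
t: 26.75
ee_pos: [0.5174, -0.2969, 0.3213]
orientation: [0.793, 0.61, -0.0, -0.001]
contact_force: [0.2, 0.1, 0.3]
gripper_width: 0.032
grip_force: 0.0
```

```bash
python3 - <<'E'
from h import *
go([*BAY[1][:2],.288],75.1); print(sense()['gripper_width'],sense()['contact_force'])
E
```

```text
shift [-0.5  0.1 33.3] turn 0.00998575300104676 cur 75.10998575300103 z [-0.001  0.001 -1.   ]
0.032019474519919384 [0.24267163 0.05940035 0.26151932]
```

Pressing, down to TCP z of 0.2705 as in bay 2.

Call:
step_arm(steps=[[[0, 0, 0], [0, 0, 0], -1], [[0, 0, 0], [0, 0, 0], -1], [[0, 0, 15], [0, 0, 0], -1], [[0, 0, 30], [0, 0, 0], -1], [[0, 0, 35], [0, 0, 0], -1], [[0, 0, 38], [0, 0, 0], -1], [[0, 0, 41], [0, 0, 0], -1], [[0, 0, 41], [0, 0, 0], -1]])

```text
t: 27.75
ee_pos: [0.5179, -0.2969, 0.2811]
orientation: [0.793, 0.61, 0.0, 0.0]
contact_force: [0.7, -0.3, 0.8]
gripper_width: 0.0001
grip_force: 0.4
```

Call:
step_arm(steps=[[[0, 0, 2], [0, 0, 0], -1], [[0, 0, 4], [0, 0, 0], -1], [[0, 0, 6], [0, 0, 0], -1], [[0, 0, 8], [0, 0, 0], -1], [[0, 0, 9], [0, 0, 0], -1], [[0, 0, 10], [0, 0, 0], -1], [[0, 0, 10], [0, 0, 0], -1]])

```text
t: 28.62
ee_pos: [0.5177, -0.2969, 0.2711]
orientation: [0.793, 0.61, -0.0, -0.0]
contact_force: [0.1, 0.1, -0.5]
gripper_width: -0.0004
grip_force: 0.0
```

Call:
step_arm(steps=[[[0, 0, 1], [0, 0, 0], -1], [[0, 0, 1], [0, 0, 0], -1]])

```text
t: 28.88
ee_pos: [0.5178, -0.2969, 0.2706]
orientation: [0.793, 0.61, 0.0, 0.0]
contact_force: [-2.4, -0.3, 5.5]
gripper_width: -0.0001
grip_force: 2.7
```

Call:
step_arm(steps=[[[0, 0, 1], [0, 0, 0], -1], [[0, 0, 1], [0, 0, 0], -1]])

```text
t: 29.12
ee_pos: [0.5179, -0.2968, 0.2704]
orientation: [0.793, 0.609, -0.0, 0.0]
contact_force: [-8.7, 2.7, 21.8]
gripper_width: -0.0003
grip_force: 10.6
```

Call:
step_arm(steps=[[[0, 0, -60], [0, 0, 0], -1], [[5, 0, -120], [0, 0, 0], -1], [[40, -10, -150], [0, 0, 0], -1], [[90, -28, -150], [0, 0, 0], 0], [[140, -52, -150], [0, 0, 0], 1], [[190, -76, -150], [0, 0, 0], 1], [[240, -100, -150], [0, 0, -3], 1], [[290, -124, -150], [0, 0, -6], 1]])

```text
t: 30.12
ee_pos: [0.4718, 0.0169, 0.4195]
orientation: [0.759, 0.651, 0.0, 0.0]
contact_force: [0.9, 0.6, 0.4]
gripper_width: 0.0851
grip_force: 0.0
```

Call:
step_arm(steps=[[[60, -32, 0], [0, 0, -4], 1], [[115, -64, 0], [0, 0, -8], 1], [[170, -105, 0], [0, 0, -12], 1], [[215, -150, 0], [0, 0, -18], 1], [[250, -175, 0], [0, 0, -25], 1], [[250, -175, 0], [0, 0, -25], 1]])

```text
t: 30.88
ee_pos: [0.3355, 0.2927, 0.4197]
orientation: [0.597, 0.802, 0.001, -0.0]
contact_force: [-0.0, -0.1, 0.2]
gripper_width: 0.085
grip_force: 0.0
```

```bash
python3 - <<'E'
from h import *
e=sense();print(e['t'],e['ee_pos'])
d=shot('top')
for m in strips(d): print(m)
for m in strips(d,.0975,(330,440,180,250)): print('fx',m)
go([.5692,.2746,.28],106.4)
E
```

```text
30.875 [0.33551697 0.29266308 0.41974623]
(0.4613, 0.3793, 4.4, array([0.07 , 0.003]))
(0.5692, 0.2746, 16.4, array([0.054, 0.014]))
(0.6024, 0.2768, -86.2, array([0.017, 0.06 ]))
fx (0.3962, -0.244, -89.3, array([0.006, 0.027]))
fx (0.4938, -0.386, -14.5, array([0.014, 0.055]))
fx (0.5185, -0.2973, -14.5, array([0.015, 0.055]))
fx (0.5321, -0.2012, -11.2, array([0.008, 0.036]))
fx (0.5782, -0.3829, -89.2, array([0.007, 0.037]))
shift [-81.  218.3 139.4] turn -0.0419372583366453 cur 106.35806274166336 z [ 0.  0. -1.]
```

Call:
step_arm(steps=[[[-15, 55, 20], [0, 0, 0], 1], [[-35, 105, 50], [0, 0, 0], 1], [[-60, 165, 80], [0, 0, 0], 1], [[-81, 218, 110], [0, 0, 0], 1], [[-81, 218, 160], [0, 0, 0], 1], [[-81, 218, 180], [0, 0, 0], 1], [[-81, 218, 180], [0, 0, 0], 1], [[-81, 218, 180], [0, 0, 0], 1]])

```text
t: 31.92
ee_pos: [0.57, 0.2724, 0.2414]
orientation: [0.601, 0.799, 0.001, 0.001]
contact_force: [0.2, 1.7, 0.6]
gripper_width: 0.0855
grip_force: 0.0
```

```bash
python3 - <<'E'
from h import *
go([.5692,.2746,.198],106.4); print(sense()['contact_force'])
E
```

```text
shift [ 2.4 -0.3 43.4] turn -0.26938679101149887 cur 106.1306132089885 z [ 0.002  0.001 -1.   ]
[0.18951881 1.69158497 0.59391979]
```

Call:
step_arm(steps=[[[0.5, 0, 22], [0, 0, 0], 1], [[0.5, 0, 43], [0, 0, 0], 1], [[0.5, 0, 43], [0, 0, 0], 1], [[0.5, 0, 43], [0, 0, 0], 1], [[0.5, 0, 43], [0, 0, 0], 0], [[0.5, 0, 43], [0, 0, 0], -1], [[0.5, 0, 43], [0, 0, 0], -1], [[0.5, 0, 43], [0, 0, 0], -1]])

```text
t: 32.92
ee_pos: [0.5701, 0.2726, 0.1972]
orientation: [0.601, 0.799, 0.0, 0.0]
contact_force: [-1.9, -0.3, 9.2]
gripper_width: 0.0606
grip_force: 87.6
```

```bash
python3 - <<'E'
from h import *
go([.5692,.2746,.198],106.4); s=sense();print(s['contact_force'],s['gripper_width'],s['grip_force'])
E
```

```text
shift [ 2.2 -0.3 -0.8] turn -0.2997423993866164 cur 106.10025760061338 z [ 0.001  0.    -1.   ]
[-1.87104948 -0.32367157  9.2428971 ] 0.06058050238119487 87.5620186328888
```

Call:
step_arm(steps=[[[0, 0, 0], [0, 0, 0], -1], [[0, 0, -20], [0, 0, 0], -1], [[0, 0, -60], [0, 0, 0], -1], [[0, 0, -110], [0, 0, 0], -1], [[0, 0, -160], [0, 0, 0], -1], [[0, 0, -160], [0, 0, 0], -1]])

```text
t: 33.67
ee_pos: [0.5702, 0.2733, 0.3614]
orientation: [0.601, 0.799, 0.003, 0.002]
contact_force: [0.4, 0.2, -2.7]
gripper_width: 0.0607
grip_force: 87.7
```

```bash
python3 - <<'E'
from h import *
go([.49,0,.36],75.1);go([*BAY[0][:2],.36],75.1)
E
```

```text
shift [-2.403e+02 -1.529e+02  2.000e-01] turn 31.009245585897247 cur 106.10924558589726 z [ 0.006  0.003 -1.   ]
shift [-454.8 -161.6    0. ] turn 31.009245585897247 cur 106.10924558589726 z [ 0.006  0.003 -1.   ]
```

Call:
step_arm(steps=[[[-30, -25, 0], [0, 0, 3], -1], [[-65, -55, 0], [0, 0, 7], -1], [[-100, -85, 0], [0, 0, 11], -1], [[-135, -110, 0], [0, 0, 15], -1], [[-170, -130, 0], [0, 0, 19], -1], [[-210, -145, 0], [0, 0, 23], -1], [[-250, -155, 0], [0, 0, 27], -1], [[-300, -160, 0], [0, 0, 31], -1]])

```text
t: 34.67
ee_pos: [0.4988, -0.0612, 0.3566]
orientation: [0.793, 0.609, -0.0, 0.0]
contact_force: [1.8, -0.1, -1.8]
gripper_width: 0.061
grip_force: 87.6
```

```bash
python3 - <<'E'
from h import *
go(BAY[0]-.0022*YF+[0,0,.36],75.1); s=sense();print(s['ee_pos'],s['gripper_width'],s['grip_force'])
E
```

```text
shift [-133.6   79.    -3.4] turn -0.062220884014777766 cur 75.03777911598522 z [ 0.    -0.001 -1.   ]
[ 0.49883408 -0.06116489  0.35656342] 0.06104336055987137 87.57033348083496
```

Call:
step_arm(steps=[[[-45, 27, 0], [0, 0, 0], -1], [[-90, 54, 0], [0, 0, 0], -1], [[-133, 79, 20], [0, 0, 0], -1], [[-133, 79, 60], [0, 0, 0], -1], [[-133, 79, 80], [0, 0, 0], -1], [[-133, 79, 80], [0, 0, 0], -1], [[-133, 79, 80], [0, 0, 0], -1]])

```text
t: 35.55
ee_pos: [0.5421, -0.2084, 0.2776]
orientation: [0.792, 0.61, 0.0, 0.001]
contact_force: [0.7, -0.0, -1.0]
gripper_width: 0.0604
grip_force: 87.5
```

```bash
python3 - <<'E'
from h import *
go(BAY[0]-.0022*YF+[0,0,.258],75.1); s=sense();print(s['contact_force'],s['gripper_width'],s['grip_force'])
E
```

```text
shift [-2.5 -0.9 19.6] turn 0.07155382243425379 cur 75.17155382243425 z [ 0.001 -0.    -1.   ]
[ 0.66521606 -0.03503848 -0.95784014] 0.06038926432210476 87.54539251327515
```

Call:
step_arm(steps=[[[-1, -0.5, 10], [0, 0, 0], -1], [[-1, -0.5, 17], [0, 0, 0], -1], [[-1, -0.5, 20], [0, 0, 0], -1], [[-1, -0.5, 20], [0, 0, 0], -1]])

```text
t: 36.05
ee_pos: [0.5408, -0.2101, 0.2561]
orientation: [0.793, 0.609, -0.0, -0.0]
contact_force: [0.2, -0.9, -1.2]
gripper_width: 0.0612
grip_force: 87.8
```

Call:
step_arm(steps=[[[0, 0, 2], [0, 0, 0], -1], [[0, 0, 3], [0, 0, 0], -1], [[0, 0, 3], [0, 0, 0], -1]])

```text
t: 36.42
ee_pos: [0.5411, -0.2099, 0.2536]
orientation: [0.793, 0.61, 0.0, 0.0]
contact_force: [-2.6, -0.5, 4.0]
gripper_width: 0.0605
grip_force: 88.7
```

```bash
python3 - <<'E'
from h import *
go(BAY[0]-.0022*YF+[0,0,.254],75.1); s=sense();print(s['contact_force'],s['gripper_width'],s['grip_force'])
E
```

```text
shift [-0.8 -0.3 -0.4] turn 0.011127340044765788 cur 75.11112734004475 z [ 0.001 -0.    -1.   ]
[-2.55123858 -0.50282968  3.98111438] 0.0605471955289789 88.71346235275269
```

Call:
step_arm(steps=[[[0, 0, 0], [0, 0, 0], 0.6], [[0, 0, 0], [0, 0, 0], 1], [[0, 0, 0], [0, 0, 0], 1], [[0, 0, -30], [0, 0, 0], 1], [[1.5, 0, -68], [0, 0, 0], 1], [[1.5, 0, -68], [0, 0, 0], -1], [[1.5, 0, -68], [0, 0, 0], -1], [[1.5, 0, -68], [0, 0, 0], -1]])

```text
t: 37.42
ee_pos: [0.541, -0.2085, 0.3202]
orientation: [0.793, 0.61, -0.0, -0.001]
contact_force: [-0.2, 1.0, 0.1]
gripper_width: 0.0322
grip_force: 0.0
```

Call:
step_arm(steps=[[[0, 0, 0], [0, 0, 0], -1], [[0, 0, 0], [0, 0, 0], -1], [[0, 0, 15], [0, 0, 0], -1], [[0, 0, 30], [0, 0, 0], -1], [[0, 0, 35], [0, 0, 0], -1], [[0, 0, 38], [0, 0, 0], -1], [[0, 0, 41], [0, 0, 0], -1], [[0, 0, 41], [0, 0, 0], -1]])

```text
t: 38.42
ee_pos: [0.5412, -0.2087, 0.2797]
orientation: [0.793, 0.609, -0.0, -0.0]
contact_force: [0.4, -0.8, 0.3]
gripper_width: 0.0001
grip_force: 0.0
```

Call:
step_arm(steps=[[[0, 0, 2], [0, 0, 0], -1], [[0, 0, 4], [0, 0, 0], -1], [[0, 0, 6], [0, 0, 0], -1], [[0, 0, 8], [0, 0, 0], -1], [[0, 0, 9], [0, 0, 0], -1], [[0, 0, 9.5], [0, 0, 0], -1], [[0, 0, 9.5], [0, 0, 0], -1]])

```text
t: 39.3
ee_pos: [0.5412, -0.2085, 0.2706]
orientation: [0.793, 0.609, -0.0, -0.0]
contact_force: [-0.4, -0.3, -0.6]
gripper_width: -0.0003
grip_force: 0.0
```

Call:
step_arm(steps=[[[0, 0, 1], [0, 0, 0], -1], [[0, 0, 1], [0, 0, 0], -1]])

```text
t: 39.55
ee_pos: [0.5413, -0.2085, 0.2705]
orientation: [0.793, 0.609, -0.0, 0.0]
contact_force: [-6.0, 0.8, 15.0]
gripper_width: 0.0001
grip_force: 8.0
```

All three are home (solid stop at the same height). Now up and over to behind the raised door.

Call:
step_arm(steps=[[[0, 0, -50], [0, 0, 0], -1], [[0, 0, -110], [0, 0, 0], -1], [[0, 0, -170], [0, 0, 0], -1], [[0, 0, -230], [0, 0, 0], -1], [[0, 0, -285], [0, 0, 0], -1], [[-10, 0, -295], [0, 0, 0], -1], [[-32, 0, -295], [0, 0, 0], -1], [[-32, 0, -295], [0, 0, 0], -1]])

```text
t: 40.55
ee_pos: [0.532, -0.2426, 0.5626]
orientation: [0.794, 0.608, -0.001, -0.001]
contact_force: [-1.1, 0.4, -0.2]
gripper_width: 0.0
grip_force: 0.0
```

```bash
cat >>h.py <<'E'
HNG=np.array([.5139,-.2968,0])+.107*XF+[0,0,.116]
def doorpt(th,s=.200,y=.06,h=.012):
    c=HNG+XF*(-s*np.cos(th)+.010*np.sin(th)+h)+YF*y; c[2]=HNG[2]+s*np.sin(th)+.010*np.cos(th)+.173; return c
E
python3 - <<'E'
from h import *
e=sense();print(e['t'],e['ee_pos'],e['qpos'].round(2),e['contact_force'])
b=HNG+.066*XF+.06*YF
go([b[0],b[1],.56],75.1)
# where is the door's top edge in views: predicted corners when up
s=shot('side'); t=shot('top')
u=np.array([-np.cos(1.65),np.sin(1.65)])
for y in(.134,-.134):
    p=HNG+XF*(.214*u[0])+YF*y; p[2]=HNG[2]+.214*u[1]; print('inner edge pred side',proj(s,p),'top',proj(t,p))
cv2.imwrite('pics/s9.png',np.hstack([cv2.resize(s['color'][60:200,240:380],None,fx=2.8,fy=2.8,interpolation=cv2.INTER_CUBIC),cv2.resize(t['color'][70:210,320:460],None,fx=2.8,fy=2.8,interpolation=cv2.INTER_CUBIC)]))
E
```

```text
40.55 [ 0.53203739 -0.24258778  0.56260758] [ 0.99  0.27 -0.83  1.56  0.2   1.4  -0.12] [-1.08601181  0.42799246 -0.21158549]
shift [  3.5 169.4   2.1] turn -0.19624704701129758 cur 74.90375295298871 z [-0.003  0.001 -1.   ]
inner edge pred side [[262.85039866  94.71700016]] top [[368.35205253 113.31431139]]
inner edge pred side [[322.85759377  81.94524788]] top [[490.69010756 145.60697451]]
```

View pics/s9.png

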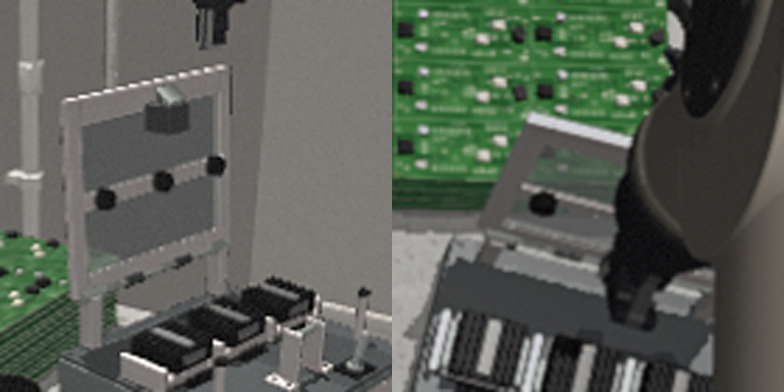

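The door stands upright where predicted (top corners seen at (263,95) and (321,84)), and all three modules sit level in their bays. Going over and behind it.

Call:
step_arm(steps=[[[3, 50, 0], [0, 0, 0], -1], [[3, 105, 0], [0, 0, 0], -1], [[3, 150, 0], [0, 0, 0], -1], [[3, 170, 0], [0, 0, 0], -1], [[3, 170, 0], [0, 0, 0], -1], [[3, 170, 30], [0, 0, 0], -1], [[3, 170, 60], [0, 0, 0], -1], [[3, 170, 60], [0, 0, 0], -1]])

```text
t: 41.65
ee_pos: [0.6972, -0.2803, 0.5025]
orientation: [0.793, 0.61, -0.001, -0.002]
contact_force: [-0.3, -0.1, 0.7]
gripper_width: -0.0
grip_force: 0.0
```

```bash
python3 - <<'E'
from h import *
e=sense();print(e['t'],e['ee_pos'],e['qpos'].round(2),e['contact_force'],(e['ee_pos']-HNG)@XF)
M=R.from_quat(e['orientation']).as_matrix()
for th in np.arange(1.6,-.01,-.1): print(round(th,2),(M.T@(doorpt(th)-e['ee_pos'])*1000).round(1))
E
```

```text
41.65 [ 0.69723057 -0.28030515  0.50246679] [ 0.75  0.6  -0.77  1.24  0.41  1.46 -0.23] [-0.28833945 -0.13332575  0.72043135] 0.06592491347131042
1.6 [ -3.1 -38.   14. ]
1.5 [ -3.1 -58.   13.5]
1.4 [ -3.1 -78.   15. ]
1.3 [ -3.  -97.7  18.5]
1.2 [  -3.  -117.    23.9]
1.1 [  -3.  -135.6   31.2]
1.0 [  -3.  -153.4   40.4]
0.9 [  -3.  -170.2   51.3]
0.8 [  -3.  -185.8   63.8]
0.7 [  -3.  -200.1   77.8]
0.6 [  -3.  -213.    93.1]
0.5 [  -3.  -224.2  109.7]
0.4 [  -3.  -233.7  127.3]
0.3 [  -3.  -241.5  145.8]
0.2 [  -3.  -247.3  164.9]
0.1 [  -3.  -251.2  184.5]
-0.0 [  -3.  -253.1  204.5]
```

Call:
step_arm(steps=[[[-2, 0, 16], [0, 0, 0], -1], [[-2, -10, 18], [0, 0, 0], -1], [[-2, -30, 18], [0, 0, 0], -1], [[-2, -45, 17], [0, 0, 0], -1], [[-2, -60, 16], [0, 0, 0], -1], [[-2, -78, 16], [0, 0, 0], -1], [[-2, -98, 18], [0, 0, 0], -1], [[-2, -117, 24], [0, 0, 0], -1]])

```text
t: 42.65
ee_pos: [0.5836, -0.2517, 0.4815]
orientation: [0.793, 0.609, 0.0, 0.001]
contact_force: [1.5, -0.6, 2.3]
gripper_width: -0.0001
grip_force: 1.1
```

Call:
step_arm(steps=[[[0, -18, 7], [0, 0, 0], -1], [[0, -36, 16], [0, 0, 0], -1], [[0, -53, 27], [0, 0, 0], -1], [[0, -69, 40], [0, 0, 0], -1]])

```text
t: 43.15
ee_pos: [0.517, -0.2339, 0.4413]
orientation: [0.793, 0.609, 0.0, 0.001]
contact_force: [1.4, -0.9, 2.4]
gripper_width: -0.0001
grip_force: 1.2
```

```bash
python3 - <<'E'
from h import *
e=sense();print(e['t'],e['ee_pos'],e['contact_force'])
M=R.from_quat(e['orientation']).as_matrix()
for th in(.8,.7,.6,.5,.4,.3,.2,.1): print(round(th,2),(M.T@(doorpt(th)-e['ee_pos'])*1000).round(1))
s=shot('side','s10.png')
E
```

```text
43.15 [ 0.51695931 -0.23393881  0.44127519] [ 1.38818253 -0.88653832  2.44230762]
0.8 [-1.5  0.   1.8]
0.7 [ -1.5 -14.3  15.8]
0.6 [ -1.5 -27.3  31.1]
0.5 [ -1.5 -38.6  47.6]
0.4 [ -1.5 -48.2  65.1]
0.3 [ -1.5 -56.   83.5]
0.2 [ -1.5 -62.  102.7]
0.1 [ -1.4 -66.  122.3]
```

The contact force (about 2.8 N, normal to the tilted face) fits the sprung door. Following the arc down.

Call:
step_arm(steps=[[[-1, -14, 15], [0, 0, 0], -1], [[-1, -27, 30], [0, 0, 0], -1], [[-1, -38, 47], [0, 0, 0], -1], [[-1, -48, 65], [0, 0, 0], -1], [[-1, -56, 83], [0, 0, 0], -1], [[-1, -62, 102], [0, 0, 0], -1], [[-1, -65, 115], [0, 0, 0], -1], [[-1, -65, 115], [0, 0, 0], -1]])

```text
t: 44.2
ee_pos: [0.4546, -0.2185, 0.3254]
orientation: [0.793, 0.61, -0.0, -0.0]
contact_force: [-1.0, 0.5, 1.3]
gripper_width: 0.0
grip_force: 0.7
```

```bash
python3 - <<'E'
from h import *
e=sense();print(e['t'],e['ee_pos'],e['contact_force'])
M=R.from_quat(e['orientation']).as_matrix()
for th in(0,-.015): print(round(th,2),(M.T@(doorpt(th)-e['ee_pos'])*1000).round(1))
E
```

```text
44.2 [ 0.45455568 -0.21849442  0.32540886] [-1.0451432   0.49431162  1.27626889]
0 [-0.4 -3.5 26.4]
-0.01 [-0.4 -3.6 29.4]
```

Call:
step_arm(steps=[[[0, -2, 5], [0, 0, 0], -1], [[0, -3, 10], [0, 0, 0], -1], [[0, -3.5, 15], [0, 0, 0], -1], [[0, -3.5, 20], [0, 0, 0], -1], [[0, -3.5, 20], [0, 0, 0], -1]])

```text
t: 44.82
ee_pos: [0.4515, -0.2177, 0.3058]
orientation: [0.793, 0.61, 0.0, 0.0]
contact_force: [-0.9, 0.6, -0.3]
gripper_width: 0.0
grip_force: 0.0
```

Call:
step_arm(steps=[[[0, 0, 3], [0, 0, 0], -1], [[0, 0, 5], [0, 0, 0], -1], [[0, 0, 5], [0, 0, 0], -1]])

```text
t: 45.2
ee_pos: [0.4513, -0.2177, 0.3005]
orientation: [0.793, 0.61, 0.0, -0.0]
contact_force: [-0.1, -0.2, 0.9]
gripper_width: -0.0001
grip_force: 0.0
```

Call:
step_arm(steps=[[[0, 0, 2], [0, 0, 0], -1], [[0, 0, 2], [0, 0, 0], -1]])

```text
t: 45.45
ee_pos: [0.4514, -0.2177, 0.2987]
orientation: [0.793, 0.609, 0.0, -0.0]
contact_force: [-0.1, -0.9, 1.5]
gripper_width: 0.0003
grip_force: 0.9
```

Call:
step_arm(steps=[[[0, 0, 2], [0, 0, 0], -1], [[0, 0, 2], [0, 0, 0], -1]])

```text
t: 45.7
ee_pos: [0.4514, -0.2177, 0.2967]
orientation: [0.793, 0.61, 0.0, -0.0]
contact_force: [-0.8, 0.1, 2.1]
gripper_width: 0.0
grip_force: 1.1
```

Call:
step_arm(steps=[[[0, 0, 1], [0, 0, 0], -1], [[0, 0, 1], [0, 0, 0], -1]])

```text
t: 45.95
ee_pos: [0.4514, -0.2177, 0.2959]
orientation: [0.793, 0.61, -0.0, 0.0]
contact_force: [-3.8, 1.3, 6.6]
gripper_width: 0.0003
grip_force: 3.7
```

Call:
step_arm(steps=[[[0, 0, 1], [0, 0, 0], -1], [[0, 0, 1], [0, 0, 0], -1]])

```text
t: 46.2
ee_pos: [0.4515, -0.2176, 0.2953]
orientation: [0.793, 0.609, -0.0, 0.0]
contact_force: [-5.2, 0.9, 16.6]
gripper_width: 0.0
grip_force: 8.1
```

Call:
step_arm(steps=[[[0, 0, -15], [0, 0, 0], -1], [[0, 0, -50], [0, 0, 0], -1], [[0, 0, -100], [0, 0, 0], -1], [[0, 0, -110], [0, 0, 0], -1], [[0, 0, -110], [0, 0, 0], -1], [[0, 0, -110], [0, 0, 0], -1]])

```text
t: 46.95
ee_pos: [0.451, -0.2177, 0.4038]
orientation: [0.793, 0.609, -0.0, -0.001]
contact_force: [-0.7, 0.5, 0.1]
gripper_width: 0.0002
grip_force: 0.0
```

```bash
python3 - <<'E'
from h import *
s=shot('side'); a=cv2.imread('pics/side0.png'); im=s['color']
def edge(i):  # row of the door's white-to-dark front/left lower edge per column
    g=i.max(2).astype(int); o=[]
    for x in range(275,335,10):
        col=g[150:200,x]; k=np.nonzero(col>185)[0]; o.append(150+k.max() if len(k) else -1)
    return o
print(edge(a),edge(im)); e=sense(); print(e['t'],e['ee_pos'],e['contact_force'])
# switch tip target relative to now: -y side of the toggle
t=shot('top'); g=t['color'].max(2)
m=((g>170)).astype(np.uint8); m[:255-8]=0; m[268:]=0; m[:,:388]=0; m[:,412:]=0
n,l,st,ce=cv2.connectedComponentsWithStats(m); print(st[1:],ce[1:].round(1))
cv2.imwrite('pics/p11.png',np.hstack([cv2.resize(im[130:230,260:390],None,fx=3.8,fy=3.8,interpolation=cv2.INTER_CUBIC),cv2.resize(t['color'][235:275,370:420],(475,380),interpolation=cv2.INTER_CUBIC)])[:, :800])
E
```

```text
[np.int64(167), np.int64(187), np.int64(191), np.int64(179), np.int64(183), np.int64(185)] [np.int64(167), np.int64(187), np.int64(191), np.int64(179), np.int64(183), np.int64(185)]
47.0 [ 0.45104559 -0.21767025  0.40366184] [ 0.25369437  0.53747185 -0.80595553]
[] []
```

```bash
python3 - <<'E'
from h import *
t=shot('top'); c=BAY[1]
p=onz(t,(310+530/4.4-.4,140+480/4.4-.4),.112); print('post',(p-c)@XF,(p-c)@YF)
w=c-.136*XF-.098*YF; print(w)
go([w[0],w[1],.33],75.1)
E
```

```text
post -0.09193671216430223 -0.12837912425632392
[ 0.36077384 -0.3571348   0.        ]
shift [-158.1  -51.5   73.8] turn 0.023476460352526374 cur 75.1234764603525 z [-0.001  0.001 -1.   ]
```

Call:
step_arm(steps=[[[-45, -15, 0], [0, 0, 0], -1], [[-95, -32, 10], [0, 0, 0], -1], [[-140, -47, 30], [0, 0, 0], -1], [[-158, -51.5, 60], [0, 0, 0], -1], [[-158, -51.5, 74], [0, 0, 0], -1], [[-158, -51.5, 74], [0, 0, 0], -1], [[-158, -51.5, 74], [0, 0, 0], -1]])

```text
t: 47.98
ee_pos: [0.362, -0.3563, 0.3315]
orientation: [0.792, 0.61, 0.0, 0.0]
contact_force: [0.7, 0.1, 0.7]
gripper_width: 0.0002
grip_force: 0.0
```

```bash
python3 - <<'E'
from h import *
c=BAY[1]; w=c-.136*XF-.098*YF
go([w[0],w[1],.253],75.1)
s=shot('side'); e=sense()
tip=c-.134*XF-.068*YF; tip[2]=.091
print(proj(s,tip),proj(s,e['ee_pos']-[0,0,.173]),e['contact_force'])
# steel toggle in side image: brighter than the dark deck
im=s['color'][165:200,355:385].max(2); print(im[::2,::2])
E
```

```text
shift [-1.1 -1.1 78.5] turn 0.11079521672584747 cur 75.21079521672584 z [ 0.001 -0.    -1.   ]
[[369.27738055 178.7856821 ]] [[377.73877671 155.57583239]] [-0.4735371   0.10798361 -0.33927215]
[[232 235 233 232 234 240 200 115 122 106 125 125 124 123 123]
 [235 234 236 238 192 115  94 124 112 126 126 126 124 124 123]
 [235 240 184 115  90 120 120 131  85 123 126 125 123 123 125]
 [179 113  82 125 164 190  62 128 209 155 115 122 121 122 123]
 [101 112 137 134 140 141  95 125 149 180 196 201 209 170 124]
 [147  84 103  99 128 128 115 121 138 139 137 140 137 166 193]
 [134  59  62  88  85 105 121 120 128 131 130 131 136 140 141]
 [138  46  50  48  63  85 124 154 149 140 133 133 127 125 130]
 [112  48  45  49  52  47  93 135 108  87  86 103 137 130 129]
 [100  51  52  47  52  50 104 133  65  54  75  88  96  87  93]
 [ 60  50  49  52  50  49 141 118  45  51  44  80  85  85  85]
 [ 41  46  45  53  59  55 127 102  57  55  87  86  88  88  84]
 [ 69  66  60  52  50 152 121  62  66  74  79  97  86  61  80]
 [144 153  30  27  36 142 148 102  26  29  63  57  66  74  75]
 [ 89  63  59  47  27  35  36  34  59  75  62  83  74  96 102]
 [ 61  61  96 103 101  93  42  94  62  87  78  73 119 118  97]
 [ 98 103 102 101 101 104  68  66  79  75 125 122 118 120  86]
 [104 102 100 103  79  63  97  70  94 116 116 120 116 119  78]]
```

Toggle seen at side pixel (369,179), exactly where predicted. Descending on its −y side and pushing toward +y.

Call:
step_arm(steps=[[[-1, -0.5, 30], [0, 0, 0], -1], [[-1, -0.5, 60], [0, 0, 0], -1], [[-1, -0.5, 78], [0, 0, 0], -1], [[-1, -0.5, 78], [0, 0, 0], -1], [[4, -0.5, 78], [0, 0, 0], -1], [[9, -0.5, 78], [0, 0, 0], -1], [[14, -0.5, 78], [0, 0, 0], -1]])

```text
t: 48.9
ee_pos: [0.3644, -0.3435, 0.2535]
orientation: [0.793, 0.609, -0.0, 0.001]
contact_force: [-0.5, -5.4, 4.1]
gripper_width: 0.0001
grip_force: 2.0
```

Call:
step_arm(steps=[[[4, 0, 0], [0, 0, 0], -1], [[8, 0, 0], [0, 0, 0], -1], [[8, 0, 0], [0, 0, 0], -1]])

```text
t: 49.28
ee_pos: [0.3663, -0.3352, 0.2527]
orientation: [0.793, 0.61, 0.0, -0.0]
contact_force: [0.6, -0.2, 1.9]
gripper_width: -0.0001
grip_force: 0.2
```

Call:
step_arm(steps=[[[4, 0, 0], [0, 0, 0], -1], [[7, 0, 0], [0, 0, 0], -1], [[7, 0, 0], [0, 0, 0], -1]])

```text
t: 49.65
ee_pos: [0.3681, -0.3286, 0.2527]
orientation: [0.793, 0.61, 0.0, -0.0]
contact_force: [-1.0, -1.6, 3.3]
gripper_width: 0.0
grip_force: 1.2
```

```bash
python3 - <<'E'
from h import *
e=sense(); q=e['ee_pos']-BAY[1]; print(q@XF,q@YF,e['ee_pos'],e['contact_force'])
E
```

```text
-0.13625103758795337 -0.06857123659161386 [ 0.36809834 -0.32863099  0.25271653] [-0.98582878 -1.5654747   3.28285552]
```

Call:
step_arm(steps=[[[3, 0, 0], [0, 0, 0], -1], [[5, 0, 0], [0, 0, 0], -1], [[5, 0, 0], [0, 0, 0], -1]])

```text
t: 50.02
ee_pos: [0.3693, -0.324, 0.2527]
orientation: [0.793, 0.61, -0.0, -0.0]
contact_force: [-0.2, -3.6, 2.7]
gripper_width: -0.0003
grip_force: 2.2
```

Call:
step_arm(steps=[[[2, 0, 0], [0, 0, 0], -1], [[4, 0, 0], [0, 0, 0], -1], [[4, 0, 0], [0, 0, 0], -1]])

```text
t: 50.4
ee_pos: [0.3695, -0.3224, 0.2529]
orientation: [0.793, 0.609, -0.001, 0.001]
contact_force: [-4.4, -21.1, -1.6]
gripper_width: -0.0001
grip_force: 9.7
```

Call:
step_arm(steps=[[[2, 0, 0], [0, 0, 0], -1], [[2, 0, 0], [0, 0, 0], -1]])

```text
t: 50.65
ee_pos: [0.3696, -0.3217, 0.253]
orientation: [0.794, 0.608, -0.002, 0.002]
contact_force: [-5.8, -30.9, -2.8]
gripper_width: -0.0002
grip_force: 13.6
```

```bash
python3 - <<'E'
from h import *
e=sense(); q=e['ee_pos']-BAY[1]; print(q@XF,q@YF,e['ee_pos'],e['contact_force'])
E
```

```text
-0.1365574991513889 -0.06152176200117418 [ 0.36961484 -0.32173975  0.25299002] [ -5.84237076 -30.88533119  -2.81938054]
```

It met its hard stop where predicted for "on" (−0.0615). Backing off, lifting clear and taking a final look.

Call:
step_arm(steps=[[[-8, 0, 0], [0, 0, 0], -1], [[-25, 0, 0], [0, 0, 0], -1], [[-30, 0, -20], [0, 0, 0], -1], [[-30, 0, -70], [0, 0, 0], -1], [[-30, 0, -130], [0, 0, 0], -1], [[-90, -10, -150], [0, 0, 0], -1], [[-150, -20, -150], [0, 0, 0], -1], [[-200, -30, -150], [0, 0, 0], -1]])

```text
t: 51.65
ee_pos: [0.2885, -0.5063, 0.4028]
orientation: [0.793, 0.609, -0.0, -0.0]
contact_force: [1.3, 0.1, 0.1]
gripper_width: 0.0
grip_force: 0.0
```

```bash
python3 - <<'E'
from h import *
s=shot('side'); t=shot('top'); e=sense(); print(e['t'],e['ee_pos'],e['contact_force'])
cv2.imwrite('pics/fin.png',np.hstack([cv2.resize(s['color'][130:230,260:390],None,fx=3.2,fy=3.2,interpolation=cv2.INTER_CUBIC),cv2.resize(t['color'][140:280,320:460],(320,320),interpolation=cv2.INTER_CUBIC)]))
E
```

```text
51.75 [ 0.2861672  -0.50887923  0.40160011] [-0.72516633 -0.15118284  0.62315279]
```

View pics/fin.png

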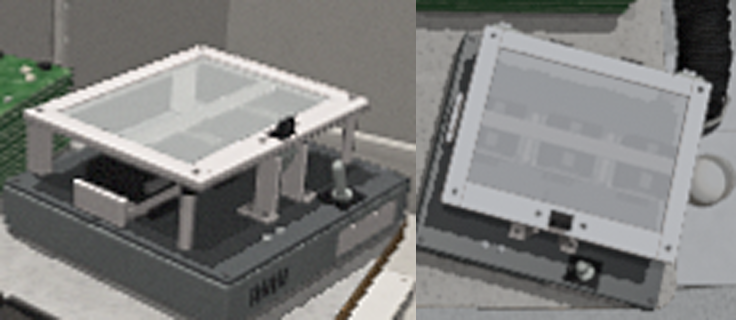

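The door is shut with the three modules under the window. The toggle at (338,175) now leans to +y. Handing in.

```bash
python3 -c "
from h import *
print(env.job_done())"
```

```text
the job is handed in; nothing more can be done
None
```

Job handed in at about 52 s: all three modules are pressed home in their bays, the door is latched shut, the toggle was flipped to on after that, and the robot never went near the bottle or the reel.

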